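# Clamp a board carrier in the rework fixture with a ratchet wrench

## Robot

A 7-joint arm with a two-finger parallel gripper is mounted at the origin on the work surface. World frame = base frame: x ahead of the robot, y to its left, z up, the work surface at z = 0. Lengths are in m, angles in rad, forces in N, time in s.
With the tool pointing down it reaches from about 0.425 to 0.875 m from the base axis. Payload 4.7 kg.
Tool frame: the origin (TCP) lies at the very end of the fingers, on their centre line; the grasp point (between the pads) lies 19 mm behind it (hold_point_z is the distance from the TCP to the grasp point, in m); z points along the fingers, y is the direction in which the jaws open and shut (so a half turn about z gives the same grasp; the last joint's range is limited). The gripper opens to 87 mm and grips with 3 to 60 N. Pads are 19 mm wide; open, the fingers measure 117 mm over their backs; the gripper's body (75 mm by 190 mm) begins 51 mm behind the grasp point.
Start: joints at [-1.151, 0.321, -0.07, 1.45, 0.023, 1.371, -0.057], TCP at [0.257, 0.597, 0.2] pointing down, gripper open.
Joint ranges: [-2.86, 2.86], [-0.3, 2.09], [-1.38, 1.24], [0.06, 2.45], [-1.56, 4.7], [0.09, 2.05], [-2.69, 2.69]. Speed limits (rad/s): [2.57, 2.57, 3.14, 3.14, 3.14, 3.14, 3.14].

## Interface

Orientations are given as a unit quaternion [w, x, y, z].
In Python, from workcell import * gives the robot as it stands.
- The arm moves only by the tool drive_tool, never from a script. Its argument "increments" is a list of rows, each an object with "travel": the shift along the tool's x, y, z in m, a list of three; "yaw": the turn about the tool's z in rad. In form: [{"travel": [dx, dy, dz], "yaw": yaw}, ...]. A call has exactly 8 rows; each row shifts and turns the commanded pose from where the row before left it, along the tool's axes as they then stand; what a row does not reach is not made up. A row lasts 1/10 s, in which the tool goes at most 50 mm and 8.59 degrees, less where a joint would pass 70% of its speed; a pose out of reach is approached as far as the arm can. A call with a gripper value outside its range is refused whole. "claw" is the opening, from -1 (shut) to 1 (fully open), so that 0 is half open, set as the call begins (left out, the last holds). The fingers move at their own pace and stop on an object; "force" is the grip in N (left out, the last holds). Time passes only in rows, so rows that do not move let the fingers close, or fill a call up. It gives the time, the measured TCP pose, the force and the opening at its end, in the units of the state.
- get_obs(): the state, without advancing time (a new reading comes with each control period).
- read_camera(name): name is "scene" or "top"; returns the picture (384x512x3 uint8, blue, green, red); there is no depth.
- get_calibration(name): a dict with "fx", "fy", "cx", "cy" (pixels), "dist_coeffs" ([k1, k2, p1, p2, k3] as OpenCV has them; the pictures are not rectified), "T" (4x4, takes a point from camera to world coordinates). Camera axes: x right, y up, looking along -z (the intrinsics and any distortion apply to the point x, -y, -z); pixel columns grow to the right and rows downward; lengths in m; the calibration is good to about 2 mm. A picture is of the moment at which its call begins. get_calibration takes no time and is no camera call.
- finish_job(): hands the job in, once; it reports no verdict.
The state is a dict: "time": time; "qpos": joint angles; "qd": joint speeds; "effort": joint torques, N m; "tcp_pos": TCP position; "orientation": TCP orientation; "wrist_force": force on the tool from outside, world axes, zero at the start; "moment": the same for the moment, N m; "finger_gap": finger opening in m.
Only numpy, scipy, OpenCV 4.12 (cv2) and the standard library are available. Lean on these libraries where they do the work, as an engineer would, in place of code of your own. Each camera call takes 0.05 s, during which the arm holds its last target.

## Task

Take the ratchet wrench from its rest, put it fully down over the square brass shaft of the board fixture and tighten clockwise in back-and-forth swings, letting the ratchet slip on the way back, until the jaw has pushed the board carrier against the end stop and the shaft takes about 0.3 newton metres more torque than while the jaw ran free, no tighter. Then lift the wrench off, lay it back in its rest as it lay before, and let go. Turn the shaft only with the wrench, and leave the carrier, the jaw and the other things on the bench alone.

Things in the scene. Friction and masses are not known exactly. Their poses are not given: they have to be found in the camera images.
- fixture: Clamping fixture fixed to the bench. Origin: on the bench, on the axis of the upright square shaft; +x points from the shaft to the end stop. White gearbox, 70 x 120 mm (x, y), top 64 mm up, about the axis. Posts 10 mm thick with red caps at x = -17, y = +47 and -47 mm, 114 mm high, stop the wrench: with its handle towards the fixture's -x it can swing 0.95 rad either way. Rails with jaw, carrier and stop lie to +x.
- shaft: Square brass shaft on the gearbox. Origin: its foot, on its axis, 64 mm above the bench; x and y square to its flats (they turn with it). 16 mm square, 16 mm high, the top 5 mm tapered to 12 mm. Starts at its slack end: turns only clockwise from above, moving the jaw to the fixture's +x by 10 mm per rad, and stays where it is left.
- shaft_top (a point): Middle of the shaft's top, 16 mm above its foot. Torque on the shaft: about 0.5 N m (0.43 to 0.58, varies) while the jaw runs free; each newton on the jaw adds 0.01 N m: some 5 to 9 N while the carrier slides, then, with the carrier against the stop, about 150 N more per rad of shaft (the jaw is sprung). Aim for 0.3 N m above free running (30 N); 0.6 above is too much.
- jaw: Blue moving jaw, 16 x 110 x 28 mm (x, y, z), sprung (15 N per mm) on a rack-driven carriage. Origin: centre of the lower edge of its clamping face, which looks to the fixture's +x. It starts 80 mm from the shaft axis.
- carrier: Loose aluminium carrier plate with a green circuit board on it, 130 x 100 x 10 mm (x, y, z), 0.8 kg, lying on the rails between the jaw and the stop with some play. The blue end stop, a fixed block 116 mm wide at the rails' far end, has its face 230 to 238 mm from the shaft axis. Origin: centre of the plate's underside.
- wrench: Ratchet wrench, about 0.3 kg, lying level in its rest. Origin: centre of the socket's mouth (its lowest face); z up, handle along -x. Head 48 mm wide, 27 to 43 mm above the origin; below it the dark square socket, 27 mm wide, its opening 18.2 mm square and 19 mm deep. Handle 14 mm wide, 16 mm high, centre line 35 mm above the origin, from x = -20 to -205 mm, rear part red.
- wrench_grip (a point): Point on the centre line of the wrench's handle, 105 mm behind the socket's axis and 35 mm above the socket's mouth: a good place to grip, across the handle. Axes as the wrench's.
- socket_mouth (a point): Centre of the socket's mouth at the wrench's underside, axes as the wrench's. Fully seated it lies on the shaft's origin.
- socket (a joint): Angle of the socket in the wrench, rad: 0 at the start, flats square to the handle; grows as the ratchet slips. The wrench drives the socket when turned clockwise from above and slips (under 0.1 N m) the other way. 18 teeth: up to 0.35 rad of slack when the swing reverses, and up to 0.2 rad of play between socket and shaft. Held still, the wrench feels up to 0.2 N m less than while turning.
- rest: Black tool rest fixed to the bench, 250 x 66 mm, base 8 mm thick. Origin: on the bench under the middle of the yellow eight-sided well (54 mm wide, rim 14 mm up) where the socket stands; the wrench lies along -x, its handle on a saddle 178 mm behind, 35 mm up, between yellow cheeks 28 mm apart and 47 mm high. The wrench's origin lies 8 mm above the rest's.
- flux: White flux bottle, 32 mm diameter, about 85 mm high, loose: a bystander. Origin: centre of its underside.
- nozzle: Square steel hot-air nozzle, 52 x 52 x 45 mm, loose: a bystander. Origin: centre of its underside.
- meter: Orange multimeter lying flat, 150 x 75 x 35 mm, loose: a bystander. Origin: centre of its underside.
- bit_tray: Blue divided tray with small bits, 130 x 180 x 30 mm, fixed to the bench: a bystander. It and the rest may have changed places. Origin: centre of its underside.
There are look-alikes about, which are no part of the job. Leave any green look-alike of the wrench alone. There is more than one size of the carrier; the job needs the smaller.

How it is judged:
By the outcome, as a careful person would: the job done as asked, in the order asked, and still so for the second after the job is handed in, with the robot touching nothing.
It also fails if it takes over 72 s, if anything falls off the work surface, if the arm or the gripper's body presses on something with over 40 N, if the wrist force passes 120 N, or if a joint passes its speed limit or range.

## Working session

There is one attempt and no reset: what is moved stays moved. The work goes in short steps, Python scripts to look and compute and a tool call to move; the robot and the scene stay as the last step left them, time stands still between calls to the robot, and variables do not carry over. Pictures are saved under pics/ and viewed, and the job is handed in when it is done.

Besides the shell and the picture viewer there is one more tool, called as name(argument=value, ...) on one line, values as JSON. drive_tool: Moves the arm, as the interface text tells. Its arguments: {"type":"object","properties":{"increments":{"type":"array"},"claw":{"type":"number"},"force":{"type":"number"}},"required":["increments"]}

```bash
ls; mkdir -p pics; python3 - <<'E'
from workcell import *
import cv2
print(get_obs())
for n in ("scene","top"):
    im=read_camera(n); cv2.imwrite(f"pics/{n}0.png",im)
    c=get_calibration(n); print(n,c)
E
```

```text
pics
{'time': 0.0, 'qpos': array([-1.15090126,  0.32180607, -0.070046  ,  1.45167112,  0.02263211,
        1.37080727, -0.05692619]), 'qd': array([-0.00097316, -0.00149279,  0.00063154, -0.00192284, -0.00135041,
       -0.00096795,  0.00017152]), 'effort': array([-5.08877019e-04, -4.91285527e+01, -4.04332392e-01, -3.12533212e+01,
       -6.39488082e-02,  4.37767943e-02,  1.79904182e-04]), 'tcp_pos': array([0.2564331 , 0.59662798, 0.19887421]), 'orientation': array([-1.21558177e-04,  2.01520933e-01,  9.79483744e-01, -9.45214310e-04]), 'wrist_force': array([ 0.70715228, -1.20409964,  0.71230676]), 'moment': array([ 0.01034666, -0.03106298, -0.00428572]), 'finger_gap': 0.0868071943556758}
scene {'fx': 355.1788331721467, 'fy': 355.1788331721467, 'cx': 261.6942186548737, 'cy': 193.27640148352495, 'dist_coeffs': array([-0.0368493,  0.       ,  0.       ,  0.       ,  0.       ]), 'T': array([[ 0.11005654, -0.63976953,  0.76064611,  1.3512132 ],
       [ 0.99390088,  0.06547215, -0.088738  , -0.02076611],
       [ 0.00697073,  0.76577303,  0.64307314,  0.7683358 ],
       [ 0.        ,  0.        ,  0.        ,  1.        ]])}
top {'fx': 455.48769122162287, 'fy': 455.48769122162287, 'cx': 259.8563686857786, 'cy': 197.46619548086906, 'dist_coeffs': array([-0.0879857,  0.       ,  0.       ,  0.       ,  0.       ]), 'T': array([[ 3.69012344e-03,  9.82409489e-01, -1.86702916e-01,
         2.52816688e-01],
       [-9.99992595e-01,  3.42134424e-03, -1.76181006e-03,
         5.89411510e-02],
       [-1.09204397e-03,  1.86708035e-01,  9.82414840e-01,
         1.54811571e+00],
       [ 0.00000000e+00,  0.00000000e+00,  0.00000000e+00,
         1.00000000e+00]])}
```

View pics/scene0.png

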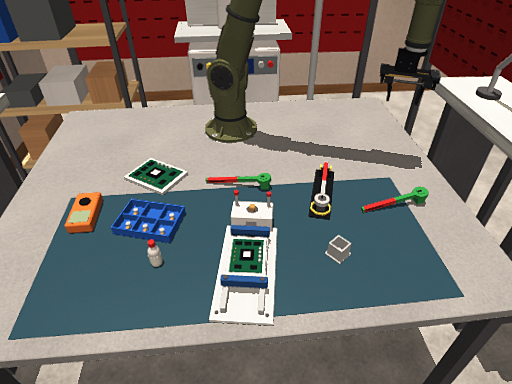

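View pics/top0.png

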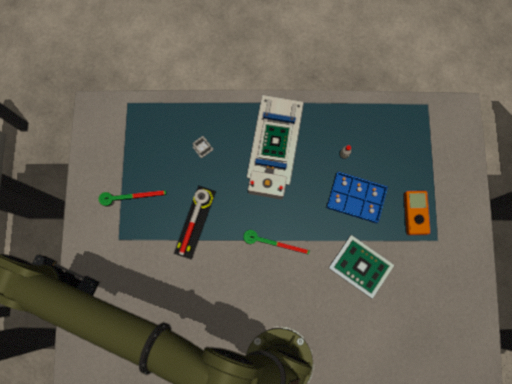

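```bash
cat > h.py <<'E'
import numpy as np, cv2
from workcell import *
def ray(n,uv):
    c=get_calibration(n);K=np.array([[c['fx'],0,c['cx']],[0,c['fy'],c['cy']],[0,0,1]])
    p=cv2.undistortPoints(np.array([[uv]],float),K,np.array(c['dist_coeffs']))[0,0]
    T=np.array(c['T']);return T[:3,3],T[:3,:3]@np.array([p[0],-p[1],-1])
def onz(n,uv,z):
    o,d=ray(n,uv);return o+d*(z-o[2])/d[2]
def proj(n,P):
    c=get_calibration(n);K=np.array([[c['fx'],0,c['cx']],[0,c['fy'],c['cy']],[0,0,1]])
    T=np.array(c['T']);q=(np.asarray(P,float).reshape(-1,3)-T[:3,3])@T[:3,:3]
    q=q*[1,-1,-1];return cv2.projectPoints(q,np.zeros(3),np.zeros(3),K,np.array(c['dist_coeffs']))[0].reshape(-1,2)
def tri(uva,uvb):
    a,b=ray('scene',uva),ray('top',uvb)
    A=np.stack([a[1],-b[1]],1);t=np.linalg.lstsq(A,b[0]-a[0],rcond=None)[0]
    p,q=a[0]+t[0]*a[1],b[0]+t[1]*b[1];return (p+q)/2,np.linalg.norm(p-q)
def crop(im,x,y,w,h,s,fn):
    cv2.imwrite(fn,cv2.resize(im[y:y+h,x:x+w],None,fx=s,fy=s,interpolation=cv2.INTER_CUBIC))
E
python3 - <<'E'
from h import *
t=cv2.imread('pics/top0.png');s=cv2.imread('pics/scene0.png')
crop(t,160,80,150,185-0,4,'pics/c1.png') if 0 else None
a=cv2.resize(t[180:265,165:225],None,fx=6,fy=6,interpolation=cv2.INTER_CUBIC)
b=cv2.resize(t[90:200,240:310],None,fx=5,fy=5,interpolation=cv2.INTER_CUBIC)
H=max(a.shape[0],b.shape[0]);o=np.zeros((H,a.shape[1]+b.shape[1],3),np.uint8)
o[:a.shape[0],:a.shape[1]]=a;o[:b.shape[0],a.shape[1]:]=b
cv2.imwrite('pics/c1.png',o)
crop(s,205,155,135,100,5.9,'pics/c2.png')
E
```

```text
(no output)
```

View pics/c1.png

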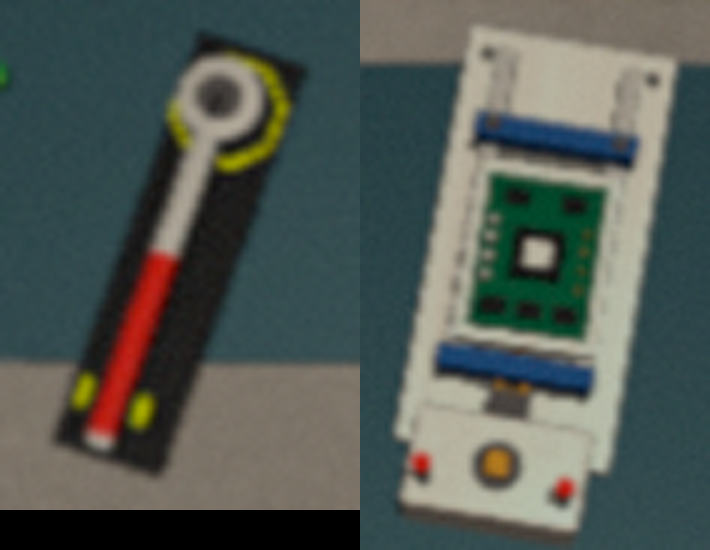

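View pics/c2.png

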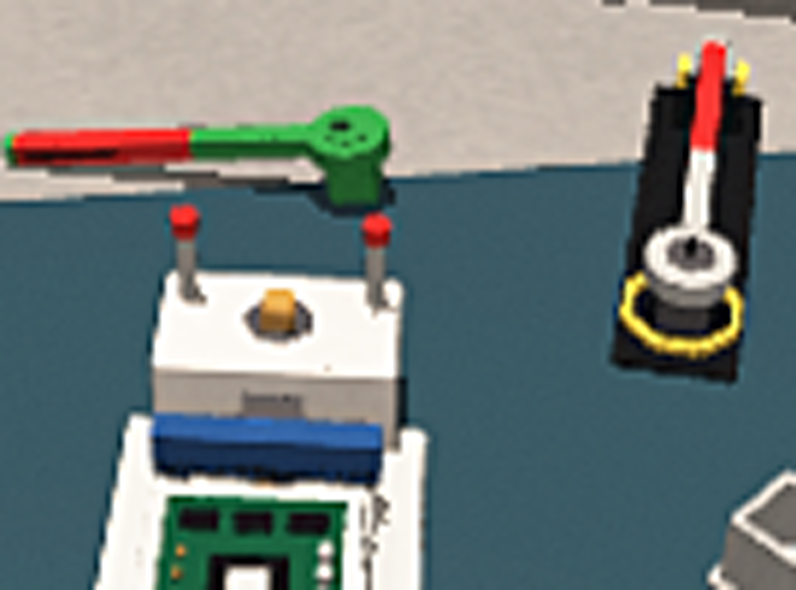

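```bash
python3 - <<'E'
from h import *
t=cv2.imread('pics/top0.png');s=cv2.imread('pics/scene0.png')
def cents(im,n,lo,hi,box,amin=4,lo2=None):
    x,y,w,h=box;hsv=cv2.cvtColor(im[y:y+h,x:x+w],cv2.COLOR_BGR2HSV)
    m=cv2.inRange(hsv,lo,hi)
    if lo2: m|=cv2.inRange(hsv,*lo2)
    k,l,st,c=cv2.connectedComponentsWithStats(m)
    r=[(c[i]+[x,y],st[i,4]) for i in range(1,k) if st[i,4]>=amin];print(n,[(q.round(2),a) for q,a in r]);return r,m
R=((0,130,80),(8,255,255));R2=((172,130,80),(180,255,255))
cents(t,'topred',*R,(240,165,60,40),3,R2)
cents(s,'scred',*R,(225,185,60,30),3,R2)
r,m=cents(t,'redhandle',*R,(165,180,60,85),30,R2)
pts=np.argwhere(m)[:,::-1]+[165,180]
W=np.array([onz('top',p,.051)[:2] for p in pts.astype(float)])
c=W.mean(0);u,sv,v=np.linalg.svd(W-c);print('handle c',c,'dir',v[0],np.arctan2(v[0][1],v[0][0]))
Y=((20,120,100),(35,255,255))
cents(t,'yel',*Y,(165,180,60,85),2);cents(s,'yels',*Y,(300,155,40,65),2)
B=((12,110,80),(28,255,255))
cents(t,'brass',*B,(258,175,20,20),3);cents(s,'brass',*B,(240,200,25,20),3)
a=cv2.resize(t[173:195,255:280],None,fx=16,fy=16,interpolation=cv2.INTER_CUBIC)
b=cv2.resize(s[195:220,235:270],None,fx=11,fy=11,interpolation=cv2.INTER_CUBIC)
o=np.zeros((360,790,3),np.uint8);o[:a.shape[0],:400]=a[:360];o[:b.shape[0],400:400+b.shape[1]]=b
cv2.imwrite('pics/c3.png',o)
E
```

```text
topred [(array([251.91, 182.36]), np.int32(11)), (array([280.5, 187.5]), np.int32(12))]
scred [(array([235.76, 192.32]), np.int32(25)), (array([268.26, 193.48]), np.int32(23))]
redhandle [(array([186.61, 236.78]), np.int32(174))]
handle c [0.40446058 0.30296982] dir [-0.95171376  0.30698684] 2.829567279863703
yel [(array([207.92, 199.98]), np.int32(48)), (array([194.45, 200.55]), np.int32(11)), (array([178.46, 244.69]), np.int32(13)), (array([188., 248.]), np.int32(13))]
yels [(array([320.22, 166.89]), np.int32(9)), (array([330.1, 167.9]), np.int32(10)), (array([319.77, 209.48]), np.int32(95))]
brass [(array([266.71, 182.39]), np.int32(31))]
brass [(array([251.56, 207.21]), np.int32(39))]
```

View pics/c3.png

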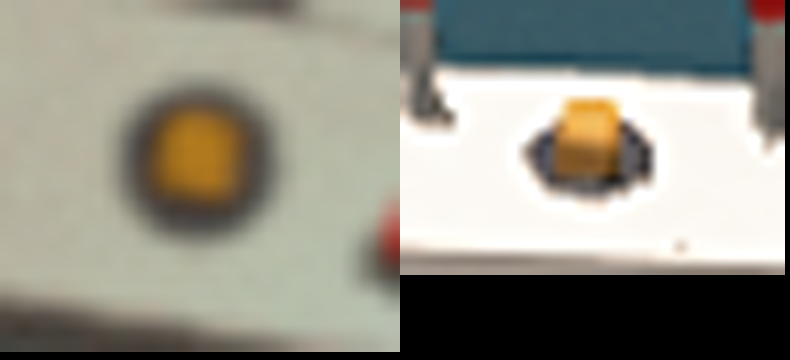

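```bash
python3 - <<'E'
from h import *
t=cv2.imread('pics/top0.png')
for a,b in (((235.76,192.32),(251.91,182.36)),((268.26,193.48),(280.5,187.5)),):
    print('cap tri',tri(a,b),onz('top',b,.112),onz('scene',a,.110))
print('shaft',tri((251.56,207.21),(266.71,182.39)),onz('top',(266.71,182.39),.078))
# gearbox dark ring center
ring=t[173:195,255:280];g=cv2.cvtColor(ring,cv2.COLOR_BGR2GRAY)
m=(g<135).astype(np.uint8);k,l,st,c=cv2.connectedComponentsWithStats(m)
for i in range(1,k): print('ring',c[i]+[255,173],st[i], onz('top',c[i]+[255,173],.066))
# blue
hsv=cv2.cvtColor(t,cv2.COLOR_BGR2HSV)
mb=cv2.inRange(hsv,(105,140,60),(125,255,255));mb[:, :240]=0;mb[:,310:]=0
k,l,st,c=cv2.connectedComponentsWithStats(mb)
for i in range(1,k):
    if st[i,4]>20:
        r=cv2.minAreaRect(np.argwhere(l==i)[:,::-1].astype(np.float32));print('blue',c[i],st[i,4],r)
        bx=cv2.boxPoints(r);print([onz('top',p,.04)[:2].round(4) for p in bx.astype(float)])
# wrench head
v=hsv;mh=cv2.inRange(hsv,(0,0,120),(180,60,255))
sub=t[183:212,190:214];print()
gg=cv2.cvtColor(sub,cv2.COLOR_BGR2GRAY);print(gg[::1,:])
for p in ((201.5,196.2),): print(onz('top',p,.051))
E
```

```text
cap tri (array([0.57290127, 0.04145191, 0.12102798]), np.float64(0.091457486200786)) [0.57532251 0.08736793 0.112     ] [ 0.56061192 -0.00401008  0.11      ]
cap tri (array([0.56632612, 0.04202531, 0.10896777]), np.float64(0.09515698598855879)) [ 0.55867384 -0.00490331  0.112     ] [0.57534635 0.08879613 0.11      ]
shaft (array([0.5848703 , 0.0390995 , 0.06981789]), np.float64(0.00021313055554788234)) [0.58302442 0.03910364 0.078     ]
ring [270. 173.] [12  0  7  1  7] [0.6179629  0.02795375 0.066     ]
ring [266.87179487 182.61538462] [ 7  5 10 10 78] [0.58495202 0.03840181 0.066     ]
ring [278.57142857 188.71428571] [23 14  2  4  7] [ 5.64320397e-01 -5.14076009e-04  6.60000000e-02]
ring [261.47368421 193.26315789] [ 0 18 18  4 38] [0.54869904 0.05628528 0.066     ]
blue [278.61702128 117.38297872] 94 ((278.9459533691406, 117.3243408203125), (30.249414443969727, 3.945575714111328), 9.462321281433105)
[array([0.8267, 0.0493]), array([0.8412, 0.047 ]), array([ 0.8232, -0.0574]), array([ 0.8088, -0.0549])]
blue [270.75630252 163.15966387] 119 ((270.48162841796875, 163.10549926757812)
[... 2432 characters left out ...]
119  74  54  55  78  97 105 117
  115  87  60  55  63  67]
 [ 48  32  24  22  44  90 133 154 157 138 107 100 104 111 126 134 120  94
   74  48  40  52  65  67]
 [ 41  27  25  24  59 115 149 158 158 127  83  95 124 134 127 103  78  49
   33  32  45  57  68  69]
 [ 32  29  22  29  69 125 152 159 152 113  58  52  74  80  70  49  29  24
   30  34  54  62  69  68]
 [ 30  27  25  43  90 134 156 159 137  88  37  23  25  25  26  28  25  25
   30  47  60  68  68  68]
 [ 28  20  25  59 115 149 159 158 126  69  28  23  30  27  27  29  23  28
   32  50  66  68  68  68]
 [ 24  23  34  69 124 155 160 153 112  56  20  24  31  29  28  26  28  26
   35  55  67  68  69  67]]
[0.54097572 0.25729711 0.051     ]
```

```bash
cat >> h.py <<'E'
def tool_axes():
    from scipy.spatial.transform import Rotation as R
    o=get_obs();q=o['orientation'];M=R.from_quat([q[1],q[2],q[3],q[0]]).as_matrix();return o,M
def plan(target,ang=None):
    "target TCP xyz; ang: world angle of tool x. prints travel in the present tool axes & yaw (turn last)"
    o,M=tool_axes();d=M.T@(np.asarray(target)-o['tcp_pos'])
    a=np.arctan2(M[1,0],M[0,0]);print('tcp',o['tcp_pos'].round(4),'toolx ang',round(a,4),'M33',round(M[2,2],4),'travel',d.round(4))
    if ang is not None: print('yaw',round(-((ang-a+np.pi)%(2*np.pi)-np.pi),4))
E
python3 - <<'E'
from h import *
s=cv2.imread('pics/scene0.png')
hsv=cv2.cvtColor(s,cv2.COLOR_BGR2HSV)
m=cv2.inRange(hsv,(0,130,80),(8,255,255))|cv2.inRange(hsv,(172,130,80),(180,255,255));m[:,:310]=0;m[:,336:]=0;m[:155]=0;m[195:]=0
pts=np.argwhere(m)[:,::-1].astype(float)
W=np.array([onz('scene',p,.047)[:2] for p in pts]);c=W.mean(0);v=np.linalg.svd(W-c)[2][0];print('scene handle',c,np.arctan2(v[1],v[0]))
# projections of proposed wrench axes for check
o=np.array([.5415,.2585]);a=-.312;d=np.array([np.cos(a),np.sin(a)])
print('top: head',proj('top',[*o,.051]),'rear end',proj('top',[*(o-.205*d),.043]),'grip',proj('top',[*(o-.105*d),.051]))
print('scene: head',proj('scene',[*o,.051]),'rear end',proj('scene',[*(o-.205*d),.043]))
for p in((178.46,244.69),(188.,248.)):print('cheek',onz('top',p,.047))
plan([.4416,.2907,.10],2.8296)
E
```

```text
scene handle [0.40166331 0.30663593] -0.31465692769033843
top: head [[201.14670301 196.04526979]] rear end [[180.89576245 254.50827149]] grip [[190.64267537 225.60880799]]
scene: head [[320.76035663 197.46288422]] rear end [[324.82022358 162.39385141]]
cheek [0.37840354 0.32987303 0.047     ]
cheek [0.36770351 0.2978839  0.047     ]
tcp [0.2564 0.5967 0.199 ] toolx ang 2.7358 M33 -1.0 travel [-0.2909 -0.2079  0.0994]
yaw -0.0938
```

drive_tool(increments=[{"travel":[-0.018,-0.013,0.005],"yaw":-0.01},{"travel":[-0.036,-0.026,0.01],"yaw":-0.01},{"travel":[-0.036,-0.026,0.01],"yaw":-0.01},{"travel":[-0.036,-0.026,0.01],"yaw":-0.01},{"travel":[-0.036,-0.026,0.01],"yaw":-0.01},{"travel":[-0.036,-0.026,0.01],"yaw":-0.015},{"travel":[-0.036,-0.026,0.01],"yaw":-0.015},{"travel":[-0.03,-0.02,0.01],"yaw":-0.015}], claw=0.15, force=40)

```text
time: 0.9
tcp_pos: [0.4361, 0.3232, 0.1244]
orientation: [0.0, 0.155, 0.988, -0.0]
wrist_force: [-0.5, 0.6, 0.6]
finger_gap: 0.0501
```

```bash
python3 - <<'E'
from h import *
plan([.4415,.292,.024],2.8283)
E
```

```text
tcp [0.4361 0.3232 0.1244] toolx ang 2.8296 M33 -1.0 travel [-0.0147 -0.0279  0.1004]
yaw 0.0013
```

drive_tool(increments=[{"travel":[-0.007,-0.014,0.0],"yaw":0},{"travel":[-0.0077,-0.0139,0.0],"yaw":0},{"travel":[0,0,0.02],"yaw":0},{"travel":[0,0,0.02],"yaw":0},{"travel":[0,0,0.025],"yaw":0},{"travel":[0,0,0.02],"yaw":0},{"travel":[0,0,0.01],"yaw":0},{"travel":[0,0,0.0],"yaw":0}])

```text
time: 1.7
tcp_pos: [0.439, 0.2952, 0.0289]
orientation: [-0.001, 0.154, 0.988, -0.001]
wrist_force: [-0.3, -0.4, 0.1]
finger_gap: 0.0499
```

```bash
python3 - <<'E'
from h import *
plan([.4415,.292,.024],2.8283)
s=read_camera('scene');t=read_camera('top')
cv2.imwrite('pics/s1.png',s);cv2.imwrite('pics/t1.png',t)
a=cv2.resize(s[130:230,290:360],None,fx=5,fy=5,interpolation=cv2.INTER_CUBIC)
b=cv2.resize(t[175:275,150:220],None,fx=5,fy=5,interpolation=cv2.INTER_CUBIC)
cv2.imwrite('pics/c4.png',np.hstack([a,b]))
E
```

```text
tcp [0.439  0.2952 0.0289] toolx ang 2.8324 M33 -1.0 travel [-0.0034 -0.0023  0.0049]
yaw 0.0041
```

View pics/c4.png

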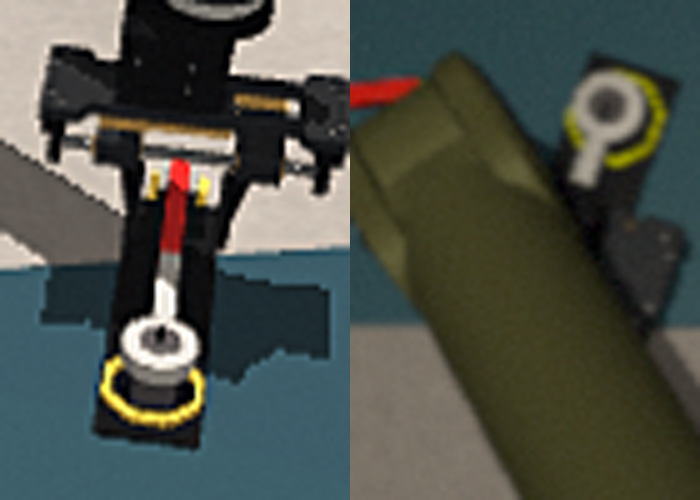

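The scene half shows the fingers either side of the red handle and the head still in its yellow well. I correct the last few mm and close.

drive_tool(increments=[{"travel":[-0.0015,-0.001,0.003],"yaw":0},{"travel":[0,0,0.001],"yaw":0},{"travel":[0,0,0],"yaw":0},{"travel":[0,0,0],"yaw":0},{"travel":[0,0,0],"yaw":0},{"travel":[0,0,0],"yaw":0},{"travel":[0,0,0],"yaw":0},{"travel":[0,0,0],"yaw":0}])

```text
time: 2.6
tcp_pos: [0.4416, 0.2937, 0.026]
orientation: [0.0, 0.155, 0.988, 0.0]
wrist_force: [0.8, 0.1, 0.0]
finger_gap: 0.0499
```

```bash
python3 - <<'E'
from h import *
plan([.4415,.292,.024],2.8283)
E
```

```text
tcp [0.4416 0.2937 0.026 ] toolx ang 2.8309 M33 -1.0 travel [-0.0004 -0.0016  0.002 ]
yaw 0.0026
```

drive_tool(increments=[{"travel":[0,-0.001,0.002],"yaw":0.002},{"travel":[0,0,0],"yaw":0},{"travel":[0,0,0],"yaw":0},{"travel":[0,0,0],"yaw":0},{"travel":[0,0,0],"yaw":0},{"travel":[0,0,0],"yaw":0},{"travel":[0,0,0],"yaw":0},{"travel":[0,0,0],"yaw":0}], claw=-0.85, force=50)

```text
time: 3.4
tcp_pos: [0.4414, 0.2929, 0.024]
orientation: [0.0, 0.156, 0.988, 0.0]
wrist_force: [0.0, 0.5, -0.7]
finger_gap: 0.0127
```

```bash
python3 - <<'E'
from h import *
plan([.4415,.292,.024],2.8283);o=get_obs();print(o['moment'],o['finger_gap'])
E
```

```text
tcp [0.4414 0.2929 0.024 ] toolx ang 2.8289 M33 -1.0 travel [-0.0004 -0.0008  0.    ]
yaw 0.0006
[ 0.10821425 -0.05121674  0.04739515] 0.012670817243392207
```

drive_tool(increments=[{"travel":[0,0,-0.005],"yaw":0},{"travel":[0,0,-0.01],"yaw":0},{"travel":[0,0,-0.02],"yaw":0},{"travel":[0,0,-0.025],"yaw":0},{"travel":[0,0,-0.025],"yaw":0},{"travel":[0,0,-0.025],"yaw":0},{"travel":[0,0,-0.015],"yaw":0},{"travel":[0,0,-0.005],"yaw":0}])

```text
time: 4.2
tcp_pos: [0.4421, 0.2932, 0.1564]
orientation: [0.001, 0.156, 0.988, 0.001]
wrist_force: [-0.3, 0.1, -3.5]
finger_gap: 0.0128
```

```bash
python3 - <<'E'
from h import *
plan([.481,.0568,.154],np.pi-.15);o=get_obs();print(o['wrist_force'],o['moment'],o['finger_gap'])
E
```

```text
tcp [0.4421 0.2932 0.1564] toolx ang 2.8286 M33 -1.0 travel [-0.1098 -0.2129  0.002 ]
yaw -0.163
[-0.32068062  0.12238636 -3.50098228] [ 0.0624734   0.1402997  -0.00611965] 0.012765878864277574
```

drive_tool(increments=[{"travel":[-0.009,-0.018,0],"yaw":0},{"travel":[-0.019,-0.036,0],"yaw":0},{"travel":[-0.022,-0.042,0],"yaw":0},{"travel":[-0.022,-0.042,0],"yaw":0},{"travel":[-0.022,-0.042,0],"yaw":-0.03},{"travel":[-0.012,-0.026,0],"yaw":-0.05},{"travel":[-0.003,-0.006,0],"yaw":-0.05},{"travel":[0,0,0],"yaw":-0.033}])

```text
time: 5.0
tcp_pos: [0.4805, 0.0551, 0.1533]
orientation: [-0.001, 0.076, 0.997, -0.0]
wrist_force: [-0.5, 1.4, -3.7]
finger_gap: 0.0128
```

```bash
python3 - <<'E'
from h import *
s=read_camera('scene');t=read_camera('top')
cv2.imwrite('pics/s2.png',s);cv2.imwrite('pics/t2.png',t)
plan([.481,.0568,.154],np.pi-.15)
a=cv2.resize(s[140:230,215:290],None,fx=5,fy=5,interpolation=cv2.INTER_CUBIC)
b=cv2.resize(t[145:235,235:310],None,fx=5,fy=5,interpolation=cv2.INTER_CUBIC)
cv2.imwrite('pics/c5.png',np.hstack([a,b]))
E
```

```text
tcp [0.4804 0.057  0.1533] toolx ang 2.9907 M33 -1.0 travel [-0.0007 -0.0001 -0.0007]
yaw -0.0009
```

View pics/c5.png

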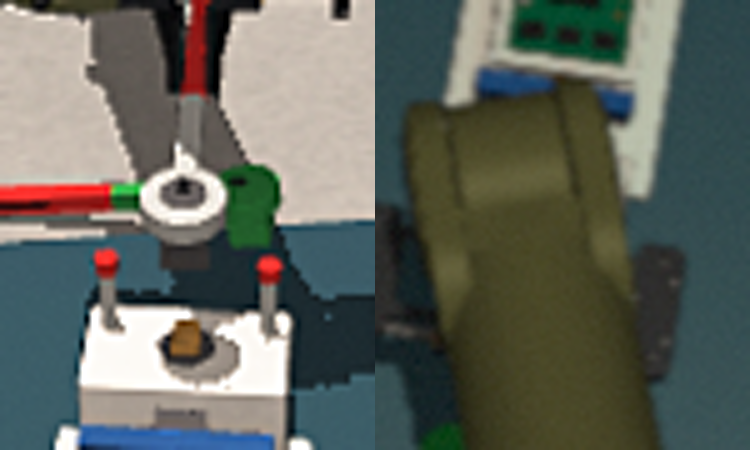

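```bash
python3 - <<'E'
from h import *
s=cv2.imread('pics/s2.png')
g=cv2.cvtColor(s,cv2.COLOR_BGR2HSV)
m=cv2.inRange(g,(0,0,110),(180,60,255));sub=m.copy();sub[:]=0;sub[168:192,240:264]=m[168:192,240:264]
k,l,st,c=cv2.connectedComponentsWithStats(sub);i=1+np.argmax(st[1:,4]);print(st[i],c[i])
d=(cv2.cvtColor(s,cv2.COLOR_BGR2GRAY)<70);
# rows of head: left/right extents
for y in range(170,192): 
    x=np.where(l[y]==i)[0]; 
    if len(x): print(y,x.min(),x.max())
o,M=tool_axes();tx=M[:,0]
for z in(.180,.164):
    P=o['tcp_pos']-.105*tx;P[2]=z;print(z,P,proj('scene',P),'L/R',proj('scene',P+[0,-.024,0]),proj('scene',P+[0,.024,0]))
print(proj('scene',[.5845,.039,.08]))
y=slice(186,197)
print(cv2.cvtColor(s,cv2.COLOR_BGR2GRAY)[184:197,240:266])
E
```

```text
[240 168  21  21 210] [250.91428571 179.25238095]
170 250 254
171 250 253
172 250 254
173 248 255
174 246 257
175 245 258
176 244 259
177 243 259
178 243 260
179 243 260
180 243 259
181 243 259
182 240 259
183 240 257
184 242 255
185 245 257
186 246 257
187 247 256
188 250 252
0.18 [0.58417511 0.04125592 0.18      ] [[251.82707387 177.02756501]] L/R [[243.02938487 177.57097124]] [[260.58735163 176.48723026]]
0.164 [0.58417511 0.04125592 0.164     ] [[251.89003638 181.64925919]] L/R [[243.18495849 182.19674233]] [[260.55850113 181.1046197 ]]
[[251.43777318 204.53092921]]
[[ 77  72 179 134 101 100  96 158 175 239 238 239 215 209 207 126 101 105
  101  91  66  64  67  71  71  68]
 [ 89  87  81  82  95 110 111 113 109 106 105 106 104 108 110 113 113 111
  101  76  71  72  70  70  69  68]
 [ 91  90  86  75  76 105 114 119 120 120 121 122 120 121 121 121 119 107
   69  34  45  67  69  69  71  69]
 [ 82  82  84  85  83  85  86 109 120 121 127 129 126 121 119 114 111  67
   35  33  49  70  71  71  70  72]
 [ 83  85  84  84  83  83  75  55  85  96 117 122 124 101  79  61  40  32
   37  38  41
[... 194 characters left out ...]
49  48  40
   40  38  38  37  37  36  38  37]
 [ 86  84  83  84  83  85  81  53  46  52  50  51  51  50  52  53  51  40
   39  37  37  40  39  39  37  35]
 [ 84  84  82  85  84  87  79  51  48  50  53  51  51  50  52  51  51  39
   40  39  39  41  40  37  39  35]
 [ 85  82  84  83  85  85  80  57  54  49  47  50  49  49  49  49  47  41
   39  39  39  40  39  38  40  34]
 [ 83  83  83  83  84  85  85  80  84  45  39  41  39  40  40  41  38  37
   39  41  40  39  40  39  38  36]
 [ 86  83  85  85  85  83  85  86  89  58  39  38  37  39  40  39  39  40
   39  39  38  38  40  38  39  37]
 [ 87  86  86  85  86  85  85  86  90  87  47  37  39  39  39  38  39  39
   41  40  37  37  39  38  39  38]]
```

drive_tool(increments=[{"travel":[-0.0005,-0.0013,0.005],"yaw":0},{"travel":[0,0,0.012],"yaw":0},{"travel":[0,0,0.012],"yaw":0},{"travel":[0,0,0.01],"yaw":0},{"travel":[0,0,0.007],"yaw":0},{"travel":[0,0,0.003],"yaw":0},{"travel":[0,0,0],"yaw":0},{"travel":[0,0,0],"yaw":0}])

```text
time: 5.9
tcp_pos: [0.4818, 0.0564, 0.1053]
orientation: [0.0, 0.075, 0.997, 0.0]
wrist_force: [-0.8, -0.5, -3.3]
finger_gap: 0.0129
```

```bash
python3 - <<'E'
from h import *
plan([.4808,.0555,.080],np.pi-.15)
s=read_camera('scene');cv2.imwrite('pics/s3.png',s)
crop(s,215,150,75,75,8,'pics/c6.png')
E
```

```text
tcp [0.4818 0.0564 0.1053] toolx ang 2.9918 M33 -1.0 travel [ 0.0009 -0.001   0.0253]
yaw 0.0002
```

View pics/c6.png

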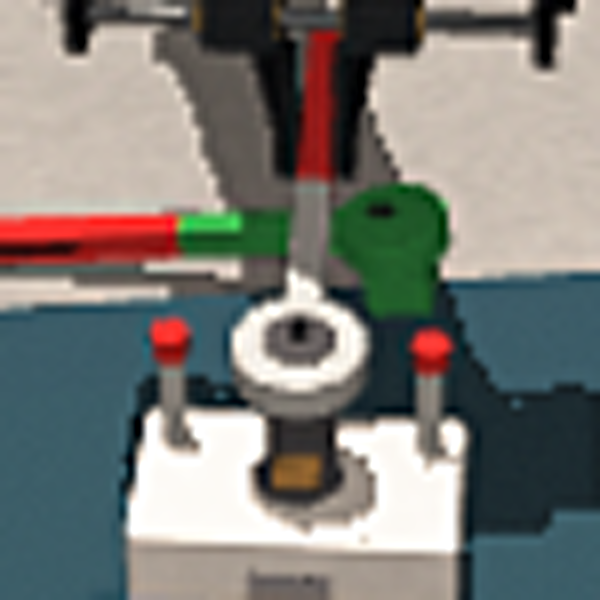

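The socket (crop cols ~268–335) hangs over the brass shaft (273–323), about 0.5 px (1–1.5 mm) too far right. I shift it and lower.

drive_tool(increments=[{"travel":[0.0005,-0.0012,0.003],"yaw":0},{"travel":[0,0,0.004],"yaw":0},{"travel":[0,0,0.003],"yaw":0},{"travel":[0,0,0.003],"yaw":0},{"travel":[0,0,0.002],"yaw":0},{"travel":[0,0,0.001],"yaw":0},{"travel":[0,0,0],"yaw":0},{"travel":[0,0,0],"yaw":0}])

```text
time: 6.75
tcp_pos: [0.4809, 0.0552, 0.089]
orientation: [0.0, 0.075, 0.997, 0.0]
wrist_force: [0.1, 0.4, -3.5]
finger_gap: 0.0129
```

```bash
cat >> h.py <<'E'
SH=np.array([.5845,.039])
def st():
    o,M=tool_axes();F,m=o['wrist_force'],o['moment'];r=o['tcp_pos'][:2]-SH
    a=np.arctan2(M[1,0],M[0,0]);f=((a-np.pi+.17+np.pi)%(2*np.pi))-np.pi
    print('t',round(o['time'],2),'tcp',o['tcp_pos'].round(4),'wrench ang in fixture',round(f,4),'F',F.round(2),'m',m.round(3),'Mz shaft',round(m[2]+r[0]*F[1]-r[1]*F[0],3),'gap',round(o['finger_gap'],4), 'r',round(np.hypot(*r),4))
E
python3 -c "
from h import *
st()"
```

```text
t 6.75 tcp [0.4809 0.0552 0.089 ] wrench ang in fixture 0.0203 F [ 0.13  0.43 -3.53] m [0.049 0.184 0.024] Mz shaft -0.023 gap 0.0129 r 0.1049
```

drive_tool(increments=[{"travel":[0,0,0.002],"yaw":0},{"travel":[0,0,0.002],"yaw":0},{"travel":[0,0,0.002],"yaw":0},{"travel":[0,0,0.001],"yaw":0},{"travel":[0,0,0.001],"yaw":0},{"travel":[0,0,0.001],"yaw":0},{"travel":[0,0,0],"yaw":0},{"travel":[0,0,0],"yaw":0}])

```text
time: 7.55
tcp_pos: [0.4806, 0.0553, 0.0801]
orientation: [-0.0, 0.075, 0.997, 0.0]
wrist_force: [-1.6, 0.4, -1.6]
finger_gap: 0.0125
```

```bash
python3 -c "
from h import *
st()"
```

```text
t 7.55 tcp [0.4806 0.0553 0.0801] wrench ang in fixture 0.0203 F [-1.55  0.39 -1.62] m [0.117 0.343 0.008] Mz shaft -0.007 gap 0.0125 r 0.1051
```

drive_tool(increments=[{"travel":[-0.0002,-0.0063,0],"yaw":-0.06},{"travel":[-0.00076,-0.01257,0],"yaw":-0.12},{"travel":[-0.00076,-0.01257,0],"yaw":-0.12},{"travel":[-0.00076,-0.01257,0],"yaw":-0.12},{"travel":[-0.00076,-0.01257,0],"yaw":-0.12},{"travel":[-0.00076,-0.01257,0],"yaw":-0.12},{"travel":[-0.00076,-0.01257,0],"yaw":-0.12},{"travel":[-0.0002,-0.0063,0],"yaw":-0.06}])

```text
time: 8.35
tcp_pos: [0.5036, -0.0297, 0.0801]
orientation: [-0.001, -0.339, 0.941, -0.001]
wrist_force: [-2.1, -1.2, -1.3]
finger_gap: 0.0129
```

```bash
python3 - <<'E'
from h import *
st()
s=read_camera('scene');cv2.imwrite('pics/s4.png',s)
crop(s,200,150,100,75,7.5,'pics/c7.png')
E
```

```text
t 8.35 tcp [ 0.5036 -0.0297  0.0801] wrench ang in fixture 0.8621 F [-2.14 -1.22 -1.34] m [-0.388  0.715  0.   ] Mz shaft -0.048 gap 0.0129 r 0.1061
```

View pics/c7.png

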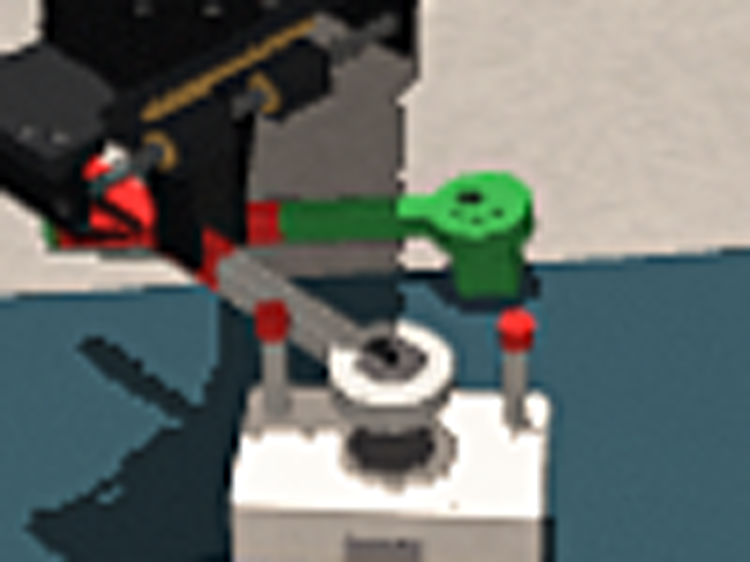

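drive_tool(increments=[{"travel":[-0.0002,0.0063,0],"yaw":0.06},{"travel":[-0.0005,0.0105,0],"yaw":0.1},{"travel":[-0.0005,0.0105,0],"yaw":0.1},{"travel":[-0.0005,0.0105,0],"yaw":0.1},{"travel":[-0.0005,0.0105,0],"yaw":0.1},{"travel":[-0.0005,0.0105,0],"yaw":0.1},{"travel":[-0.0005,0.0105,0],"yaw":0.1},{"travel":[-0.0005,0.0105,0],"yaw":0.1}])

```text
time: 9.2
tcp_pos: [0.4787, 0.0457, 0.0798]
orientation: [-0.001, 0.038, 0.999, -0.001]
wrist_force: [-2.2, -2.9, -0.7]
finger_gap: 0.0127
```

```bash
python3 -c "
from h import *
st()"
```

```text
t 9.2 tcp [0.4787 0.0457 0.0798] wrench ang in fixture 0.0946 F [-2.23 -2.86 -0.73] m [-0.818  0.515  0.119] Mz shaft 0.436 gap 0.0127 r 0.106
```

drive_tool(increments=[{"travel":[-0.0002,0.0063,0],"yaw":0.06},{"travel":[-0.0002,0.0063,0],"yaw":0.06},{"travel":[-0.0002,0.0063,0],"yaw":0.06},{"travel":[-0.0002,0.0063,0],"yaw":0.06},{"travel":[-0.0002,0.0063,0],"yaw":0.06},{"travel":[-0.0002,0.0063,0],"yaw":0.06},{"travel":[-0.0002,0.0063,0],"yaw":0.06},{"travel":[-0.0002,0.0063,0],"yaw":0.06}])

```text
time: 10.0
tcp_pos: [0.4935, 0.0942, 0.0796]
orientation: [-0.001, 0.273, 0.962, -0.001]
wrist_force: [-3.9, -1.6, 0.3]
finger_gap: 0.0123
```

```bash
python3 -c "
from h import *
st()"
```

```text
t 10.0 tcp [0.4935 0.0942 0.0796] wrench ang in fixture -0.3829 F [-3.88 -1.58  0.32] m [-0.386  0.932  0.158] Mz shaft 0.516 gap 0.0123 r 0.1064
```

drive_tool(increments=[{"travel":[-0.0002,0.0063,0],"yaw":0.06},{"travel":[-0.0002,0.0063,0],"yaw":0.06},{"travel":[-0.0002,0.0063,0],"yaw":0.06},{"travel":[-0.0002,0.0063,0],"yaw":0.06},{"travel":[-0.0002,0.0063,0],"yaw":0.06},{"travel":[-0.0002,0.0063,0],"yaw":0.06},{"travel":[-0.0001,0.0042,0],"yaw":0.04},{"travel":[-0.0001,0.0042,0],"yaw":0.04}])

```text
time: 10.8
tcp_pos: [0.5255, 0.1284, 0.0797]
orientation: [-0.001, 0.476, 0.88, -0.001]
wrist_force: [-4.3, 0.5, -0.0]
finger_gap: 0.0127
```

```bash
python3 - <<'E'
from h import *
st()
s=read_camera('scene');t=read_camera('top');cv2.imwrite('pics/s5.png',s);cv2.imwrite('pics/t5.png',t)
a=cv2.resize(s[150:330,195:295],None,fx=3.3,fy=3.3,interpolation=cv2.INTER_CUBIC)
b=cv2.resize(t[85:220,230:310],None,fx=4.4,fy=4.4,interpolation=cv2.INTER_CUBIC)
o=np.zeros((600,800,3),np.uint8);o[:a.shape[0],:a.shape[1]]=a;o[:b.shape[0],400:400+b.shape[1]]=b
cv2.imwrite('pics/c8.png',o)
E
```

```text
t 10.8 tcp [0.5255 0.1284 0.0797] wrench ang in fixture -0.8211 F [-4.28  0.47 -0.05] m [0.061 1.025 0.203] Mz shaft 0.557 gap 0.0127 r 0.1071
```

View pics/c8.png

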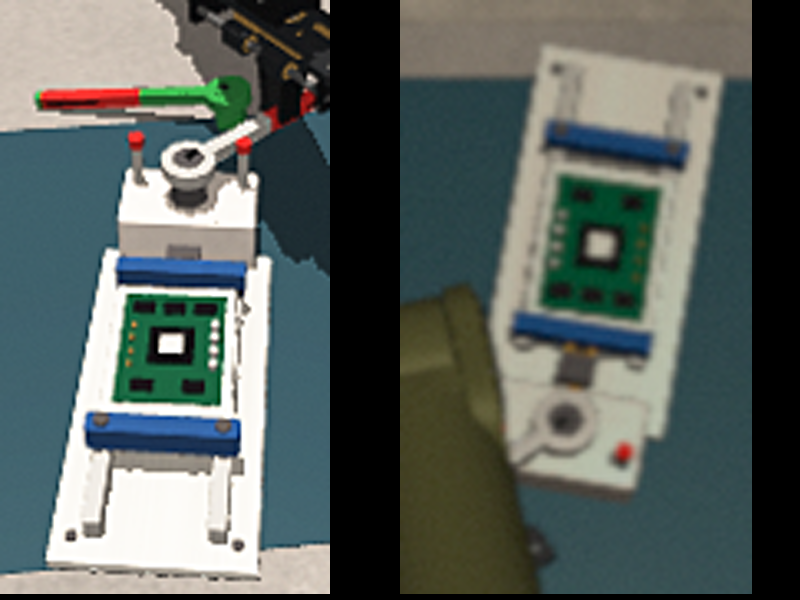

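```bash
cat >> h.py <<'E'
def blues(fn):
    t=cv2.imread(fn);hsv=cv2.cvtColor(t,cv2.COLOR_BGR2HSV)
    ux=np.array([np.cos(.17),-np.sin(.17)])
    r={}
    for nm,lo,hi,z in(('blue',(105,140,60),(125,255,255),.04),('green',(50,90,30),(85,255,255),.018)):
        m=cv2.inRange(hsv,lo,hi);m[:,:248]=0;m[:,303:]=0;m[:105]=0;m[172:]=0
        k,l,s,c=cv2.connectedComponentsWithStats(m)
        for i in range(1,k):
            if s[i,4]>40:
                p=onz('top',c[i],z)[:2]-SH;print(fn,nm,c[i].round(2),s[i,4],'fx x',round(p@ux*1000,1),'y',round((p@[-ux[1],ux[0]])*1000,1))
E
python3 -c "
from h import *
blues('pics/top0.png');blues('pics/t5.png')"
```

```text
pics/top0.png blue [278.62 117.38] 94 fx x 243.8 y -0.7
pics/top0.png blue [270.76 163.16] 119 fx x 75.8 y -1.4
pics/top0.png green [275.49 140.85] 510 fx x 164.4 y -3.7
pics/t5.png blue [278.75 117.3 ] 96 fx x 244.2 y -1.1
pics/t5.png blue [271.19 160.46] 106 fx x 85.5 y -1.2
pics/t5.png green [275.54 140.96] 512 fx x 164.0 y -3.9
```

drive_tool(increments=[{"travel":[-0.0007,-0.0063,0],"yaw":-0.06},{"travel":[-0.00064,-0.01153,0],"yaw":-0.11},{"travel":[-0.00064,-0.01153,0],"yaw":-0.11},{"travel":[-0.00064,-0.01153,0],"yaw":-0.11},{"travel":[-0.00064,-0.01153,0],"yaw":-0.11},{"travel":[-0.00064,-0.01153,0],"yaw":-0.11},{"travel":[-0.00064,-0.01153,0],"yaw":-0.11},{"travel":[-0.00064,-0.01153,0],"yaw":-0.11}])

```text
time: 11.7
tcp_pos: [0.4801, 0.0566, 0.08]
orientation: [-0.001, 0.077, 0.997, 0.001]
wrist_force: [-4.1, 0.6, -0.6]
finger_gap: 0.0124
```

```bash
python3 -c "
from h import *
st()"
```

```text
t 11.7 tcp [0.4801 0.0566 0.08  ] wrench ang in fixture 0.0155 F [-4.12  0.62 -0.61] m [-0.002  0.69  -0.063] Mz shaft -0.055 gap 0.0124 r 0.1058
```

drive_tool(increments=[{"travel":[-0.00064,-0.01153,0],"yaw":-0.11},{"travel":[-0.00064,-0.01153,0],"yaw":-0.11},{"travel":[-0.00064,-0.01153,0],"yaw":-0.11},{"travel":[-0.00064,-0.01153,0],"yaw":-0.11},{"travel":[-0.00064,-0.01153,0],"yaw":-0.11},{"travel":[-0.00064,-0.01153,0],"yaw":-0.11},{"travel":[-0.00064,-0.01153,0],"yaw":-0.11},{"travel":[-0.0002,-0.0063,0],"yaw":-0.06}])

```text
time: 12.5
tcp_pos: [0.5026, -0.0284, 0.08]
orientation: [-0.0, -0.33, 0.944, -0.001]
wrist_force: [-2.5, -2.1, -1.0]
finger_gap: 0.0124
```

```bash
python3 -c "
from h import *
st()"
```

```text
t 12.5 tcp [ 0.5026 -0.0284  0.08  ] wrench ang in fixture 0.8422 F [-2.53 -2.15 -0.97] m [-0.315  0.645  0.077] Mz shaft 0.083 gap 0.0124 r 0.1061
```

drive_tool(increments=[{"travel":[-0.0005,0.0063,0],"yaw":0.06},{"travel":[-0.0005,0.0105,0],"yaw":0.1},{"travel":[-0.0005,0.0105,0],"yaw":0.1},{"travel":[-0.0005,0.0105,0],"yaw":0.1},{"travel":[-0.0005,0.0105,0],"yaw":0.1},{"travel":[-0.0002,0.0063,0],"yaw":0.06},{"travel":[-0.0002,0.0063,0],"yaw":0.06},{"travel":[-0.0002,0.0063,0],"yaw":0.06}])

```text
time: 13.3
tcp_pos: [0.4787, 0.0341, 0.0797]
orientation: [-0.001, -0.014, 1.0, -0.001]
wrist_force: [-4.4, -4.6, 0.2]
finger_gap: 0.0129
```

```bash
python3 -c "
from h import *
st()"
```

```text
t 13.3 tcp [0.4787 0.0341 0.0797] wrench ang in fixture 0.1973 F [-4.41 -4.56  0.19] m [-0.87   1.077  0.194] Mz shaft 0.655 gap 0.0129 r 0.1059
```

drive_tool(increments=[{"travel":[-0.0002,0.0063,0],"yaw":0.06},{"travel":[-0.0002,0.0063,0],"yaw":0.06},{"travel":[-0.0002,0.0063,0],"yaw":0.06},{"travel":[-0.0002,0.0063,0],"yaw":0.06},{"travel":[-0.0002,0.0063,0],"yaw":0.06},{"travel":[-0.0002,0.0063,0],"yaw":0.06},{"travel":[-0.0002,0.0063,0],"yaw":0.06},{"travel":[-0.0002,0.0063,0],"yaw":0.06}])

```text
time: 14.1
tcp_pos: [0.4884, 0.0844, 0.0795]
orientation: [-0.002, 0.224, 0.975, -0.001]
wrist_force: [-6.6, -1.3, 1.2]
finger_gap: 0.0125
```

```bash
python3 - <<'E'
from h import *
st()
t=read_camera('top');cv2.imwrite('pics/t6.png',t);blues('pics/t6.png')
E
```

```text
t 14.1 tcp [0.4884 0.0844 0.0795] wrench ang in fixture -0.2819 F [-6.61 -1.27  1.23] m [-0.303  1.473  0.144] Mz shaft 0.566 gap 0.0125 r 0.1063
pics/t6.png blue [278.72 117.35] 94 fx x 244.0 y -1.0
pics/t6.png blue [270.83 159.13] 112 fx x 90.0 y 0.8
pics/t6.png green [276.04 139.95] 506 fx x 168.0 y -5.0
```

drive_tool(increments=[{"travel":[-0.0005,0.0042,0],"yaw":0.04},{"travel":[-0.0001,0.0042,0],"yaw":0.04},{"travel":[-0.0001,0.0042,0],"yaw":0.04},{"travel":[-0.0001,0.0042,0],"yaw":0.04},{"travel":[-0.0001,0.0042,0],"yaw":0.04},{"travel":[-0.0001,0.0042,0],"yaw":0.04},{"travel":[-0.0001,0.0042,0],"yaw":0.04},{"travel":[-0.0001,0.0042,0],"yaw":0.04}])

```text
time: 14.95
tcp_pos: [0.5077, 0.1131, 0.0795]
orientation: [-0.002, 0.376, 0.927, -0.001]
wrist_force: [-7.2, 0.6, 1.6]
finger_gap: 0.0129
```

```bash
python3 - <<'E'
from h import *
st()
E
```

```text
t 14.95 tcp [0.5077 0.1131 0.0795] wrench ang in fixture -0.6001 F [-7.24  0.59  1.57] m [0.23  1.669 0.197] Mz shaft 0.688 gap 0.0129 r 0.1067
```

drive_tool(increments=[{"travel":[-0.0001,0.0042,0],"yaw":0.04},{"travel":[-0.0001,0.0042,0],"yaw":0.04},{"travel":[-0.0001,0.0042,0],"yaw":0.04},{"travel":[-0.0001,0.0042,0],"yaw":0.04},{"travel":[-0.0001,0.0031,0],"yaw":0.03},{"travel":[-0.0001,0.0031,0],"yaw":0.03},{"travel":[0,0.0021,0],"yaw":0.02},{"travel":[0,0.0021,0],"yaw":0.02}])

```text
time: 15.75
tcp_pos: [0.5293, 0.1308, 0.0797]
orientation: [-0.002, 0.492, 0.871, -0.0]
wrist_force: [-6.9, 2.3, 0.9]
finger_gap: 0.0127
```

```bash
python3 - <<'E'
from h import *
st()
t=read_camera('top');s=read_camera('scene');st();cv2.imwrite('pics/t7.png',t);cv2.imwrite('pics/s7.png',s);blues('pics/t7.png')
a=cv2.resize(s[200:330,200:290],None,fx=4,fy=4,interpolation=cv2.INTER_CUBIC)
b=cv2.resize(t[95:215,235:315],None,fx=4.5,fy=4.5,interpolation=cv2.INTER_CUBIC)
o=np.zeros((560,780,3),np.uint8);o[:a.shape[0],:a.shape[1]]=a;o[:b.shape[0],400:400+b.shape[1]]=b
cv2.imwrite('pics/c9.png',o)
E
```

```text
t 15.75 tcp [0.5293 0.1308 0.0797] wrench ang in fixture -0.8586 F [-6.89  2.27  0.87] m [0.492 1.501 0.147] Mz shaft 0.654 gap 0.0127 r 0.1071
t 15.85 tcp [0.5295 0.1309 0.0797] wrench ang in fixture -0.8582 F [-6.66  2.62  0.69] m [0.579 1.514 0.108] Mz shaft 0.576 gap 0.0127 r 0.1071
pics/t7.png blue [278.93 117.4 ] 96 fx x 244.0 y -1.7
pics/t7.png blue [271.62 157.5 ] 111 fx x 96.2 y -0.9
pics/t7.png green [276.35 138.44] 515 fx x 173.7 y -5.2
```

View pics/c9.png

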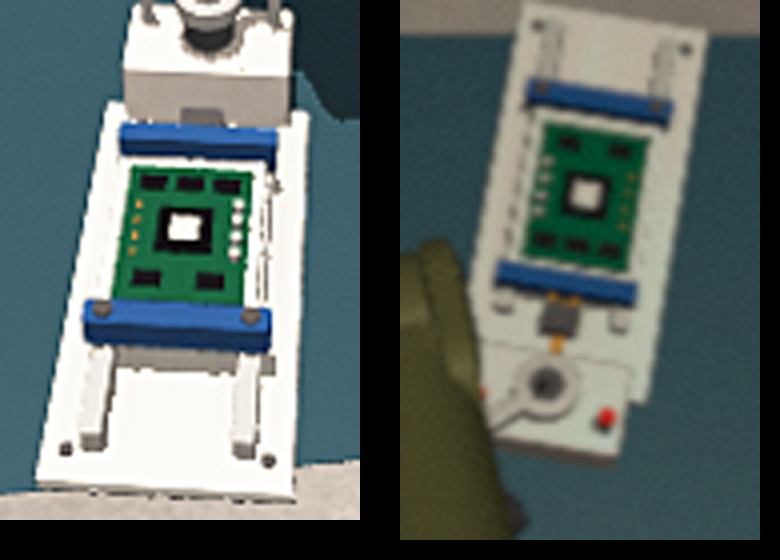

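drive_tool(increments=[{"travel":[-0.0008,-0.0063,0],"yaw":-0.06},{"travel":[-0.00064,-0.01153,0],"yaw":-0.11},{"travel":[-0.00064,-0.01153,0],"yaw":-0.11},{"travel":[-0.00064,-0.01153,0],"yaw":-0.11},{"travel":[-0.00064,-0.01153,0],"yaw":-0.11},{"travel":[-0.00064,-0.01153,0],"yaw":-0.11},{"travel":[-0.00064,-0.01153,0],"yaw":-0.11},{"travel":[-0.00064,-0.01153,0],"yaw":-0.11}])

```text
time: 16.65
tcp_pos: [0.4808, 0.0608, 0.0797]
orientation: [-0.002, 0.097, 0.995, 0.001]
wrist_force: [-6.3, 4.1, 0.1]
finger_gap: 0.013
```

drive_tool(increments=[{"travel":[-0.00064,-0.01153,0],"yaw":-0.11},{"travel":[-0.00064,-0.01153,0],"yaw":-0.11},{"travel":[-0.00064,-0.01153,0],"yaw":-0.11},{"travel":[-0.00064,-0.01153,0],"yaw":-0.11},{"travel":[-0.00064,-0.01153,0],"yaw":-0.11},{"travel":[-0.00064,-0.01153,0],"yaw":-0.11},{"travel":[-0.00064,-0.01153,0],"yaw":-0.11},{"travel":[-0.0003,-0.0094,0],"yaw":-0.09}])

```text
time: 17.45
tcp_pos: [0.5022, -0.028, 0.0799]
orientation: [-0.001, -0.326, 0.945, -0.0]
wrist_force: [-2.9, -1.3, -0.1]
finger_gap: 0.0128
```

```bash
python3 -c "
from h import *
st()"
```

```text
t 17.45 tcp [ 0.5022 -0.028   0.0799] wrench ang in fixture 0.8335 F [-2.88 -1.27 -0.07] m [-0.226  0.78   0.116] Mz shaft 0.028 gap 0.0128 r 0.1061
```

drive_tool(increments=[{"travel":[-0.0007,0.0063,0],"yaw":0.06},{"travel":[-0.0005,0.0105,0],"yaw":0.1},{"travel":[-0.0005,0.0105,0],"yaw":0.1},{"travel":[-0.0002,0.0063,0],"yaw":0.06},{"travel":[-0.0001,0.0042,0],"yaw":0.04},{"travel":[-0.0001,0.0042,0],"yaw":0.04},{"travel":[-0.0001,0.0042,0],"yaw":0.04},{"travel":[-0.0001,0.0042,0],"yaw":0.04}])

```text
time: 18.25
tcp_pos: [0.4805, 0.0186, 0.0794]
orientation: [-0.002, -0.089, 0.996, -0.001]
wrist_force: [-5.7, -2.0, 1.2]
finger_gap: 0.0129
```

```bash
python3 -c "
from h import *
st()"
```

```text
t 18.25 tcp [0.4805 0.0186 0.0794] wrench ang in fixture 0.3482 F [-5.7  -2.02  1.17] m [-0.525  1.53   0.135] Mz shaft 0.23 gap 0.0129 r 0.106
```

drive_tool(increments=[{"travel":[-0.0001,0.0031,0],"yaw":0.03},{"travel":[-0.0001,0.0031,0],"yaw":0.03},{"travel":[0,0.0021,0],"yaw":0.02},{"travel":[0,0.0021,0],"yaw":0.02},{"travel":[0,0.0021,0],"yaw":0.02},{"travel":[0,0.0021,0],"yaw":0.02},{"travel":[0,0.0021,0],"yaw":0.02},{"travel":[0,0.0021,0],"yaw":0.02}])

```text
time: 19.05
tcp_pos: [0.4784, 0.0365, 0.0793]
orientation: [-0.003, 0.0, 1.0, -0.001]
wrist_force: [-7.2, -3.7, 1.1]
finger_gap: 0.0128
```

```bash
python3 -c "
from h import *
st()"
```

```text
t 19.05 tcp [0.4784 0.0365 0.0793] wrench ang in fixture 0.1692 F [-7.19 -3.71  1.09] m [-0.768  1.797  0.236] Mz shaft 0.612 gap 0.0128 r 0.1061
```

drive_tool(increments=[{"travel":[-0.0003,0.0021,-0.0002],"yaw":0.02},{"travel":[-0.0002,0.0021,-0.0002],"yaw":0.02},{"travel":[0,0.0021,0],"yaw":0.02},{"travel":[0,0.0021,0],"yaw":0.02},{"travel":[0,0.0021,0],"yaw":0.02},{"travel":[0,0.0021,0],"yaw":0.02},{"travel":[0,0.0021,0],"yaw":0.02},{"travel":[0,0.0021,0],"yaw":0.02}])

```text
time: 19.85
tcp_pos: [0.4795, 0.0538, 0.0794]
orientation: [-0.003, 0.08, 0.997, -0.001]
wrist_force: [-8.8, -2.7, 2.3]
finger_gap: 0.0125
```

```bash
python3 - <<'E'
from h import *
st();t=read_camera('top');cv2.imwrite('pics/t8.png',t);blues('pics/t8.png')
E
```

```text
t 19.85 tcp [0.4795 0.0538 0.0794] wrench ang in fixture 0.0095 F [-8.79 -2.74  2.33] m [-0.635  1.936  0.193] Mz shaft 0.611 gap 0.0125 r 0.1061
pics/t8.png blue [278.13 117.21] 92 fx x 244.2 y 1.1
pics/t8.png blue [271.15 157.09] 114 fx x 97.3 y 0.9
pics/t8.png green [276.58 137.93] 503 fx x 175.6 y -5.6
```

drive_tool(increments=[{"travel":[0.0007,0.0021,0],"yaw":0.02},{"travel":[0.0007,0.0021,0],"yaw":0.02},{"travel":[0.0006,0.0021,0],"yaw":0.02},{"travel":[0,0.0021,0],"yaw":0.02},{"travel":[0,0.0021,0],"yaw":0.02},{"travel":[0,0.0021,0],"yaw":0.02},{"travel":[0,0.0021,0],"yaw":0.02},{"travel":[0,0.0021,0],"yaw":0.02}])

```text
time: 20.7
tcp_pos: [0.483, 0.0703, 0.0798]
orientation: [-0.002, 0.16, 0.987, -0.001]
wrist_force: [-5.3, -3.1, -0.4]
finger_gap: 0.0126
```

```bash
python3 - <<'E'
from h import *
st()
E
```

```text
t 20.7 tcp [0.483  0.0703 0.0798] wrench ang in fixture -0.1505 F [-5.29 -3.14 -0.4 ] m [-0.715  1.222  0.29 ] Mz shaft 0.774 gap 0.0126 r 0.1062
```

```bash
python3 - <<'E'
from h import *
t=read_camera('top');s=read_camera('scene');cv2.imwrite('pics/t9.png',t);cv2.imwrite('pics/s9.png',s);blues('pics/t9.png');st()
E
```

```text
pics/t9.png blue [278.66 117.31] 95 fx x 244.2 y -0.8
pics/t9.png blue [271.11 156.98] 113 fx x 97.7 y 1.1
pics/t9.png green [276.56 137.88] 509 fx x 175.8 y -5.5
t 20.8 tcp [0.4831 0.0705 0.0798] wrench ang in fixture -0.1497 F [-5.81 -2.82  0.07] m [-0.645  1.161  0.278] Mz shaft 0.747 gap 0.0131 r 0.1062
```

drive_tool(increments=[{"travel":[0.0003,0.0,0],"yaw":0},{"travel":[0,0,0],"yaw":0},{"travel":[0,0,0],"yaw":0},{"travel":[0,0,0],"yaw":0},{"travel":[0,0.001,0],"yaw":0.01},{"travel":[0,0.001,0],"yaw":0.01},{"travel":[0,0.001,0],"yaw":0.01},{"travel":[0,0.001,0],"yaw":0.01}])

```text
time: 21.6
tcp_pos: [0.4843, 0.0741, 0.0799]
orientation: [-0.001, 0.179, 0.984, -0.001]
wrist_force: [-5.0, -3.7, -0.9]
finger_gap: 0.0127
```

```bash
python3 - <<'E'
from h import *
st()
E
```

```text
t 21.6 tcp [0.4843 0.0741 0.0799] wrench ang in fixture -0.19 F [-4.98 -3.69 -0.93] m [-0.686  1.058  0.269] Mz shaft 0.815 gap 0.0127 r 0.1062
```

drive_tool(increments=[{"travel":[0,0,0],"yaw":0},{"travel":[0,0,0],"yaw":0},{"travel":[0,0,0],"yaw":0},{"travel":[0,0,0],"yaw":0},{"travel":[0,0,0],"yaw":0},{"travel":[0,0,0],"yaw":0},{"travel":[0,0.001,0],"yaw":0.01},{"travel":[0,0.001,0],"yaw":0.01}])

```text
time: 22.4
tcp_pos: [0.485, 0.076, 0.0799]
orientation: [-0.001, 0.189, 0.982, -0.001]
wrist_force: [-5.5, -3.3, 0.1]
finger_gap: 0.0131
```

```bash
python3 - <<'E'
from h import *
st()
E
```

```text
t 22.4 tcp [0.485  0.076  0.0799] wrench ang in fixture -0.21 F [-5.51 -3.31  0.12] m [-0.734  1.069  0.312] Mz shaft 0.844 gap 0.0131 r 0.1062
```

drive_tool(increments=[{"travel":[0.0005,-0.0042,0],"yaw":-0.04},{"travel":[0.0005,-0.0042,0],"yaw":-0.04},{"travel":[0,-0.0021,0],"yaw":-0.02},{"travel":[0,0,0],"yaw":0},{"travel":[0,0,-0.002],"yaw":0},{"travel":[0,0,-0.003],"yaw":0},{"travel":[0,0,-0.003],"yaw":0},{"travel":[0,0,-0.003],"yaw":0}])

```text
time: 23.2
tcp_pos: [0.4856, 0.0663, 0.0912]
orientation: [0.004, 0.14, 0.99, -0.001]
wrist_force: [11.6, -6.2, -13.3]
finger_gap: 0.0126
```

```bash
python3 - <<'E'
from h import *
st()
E
```

```text
t 23.2 tcp [0.4856 0.0663 0.0912] wrench ang in fixture -0.1113 F [ 11.57  -6.2  -13.27] m [-1.342 -2.424  0.14 ] Mz shaft 0.438 gap 0.0126 r 0.1026
```

```bash
python3 - <<'E'
from h import *
s=read_camera('scene');cv2.imwrite('pics/s10.png',s)
crop(s,205,140,95,75,8,'pics/c10.png');st()
E
```

```text
t 23.25 tcp [0.4858 0.0663 0.0918] wrench ang in fixture -0.1116 F [  9.56  -6.62 -10.81] m [-1.307 -1.857  0.101] Mz shaft 0.493 gap 0.0127 r 0.1024
```

View pics/c10.png

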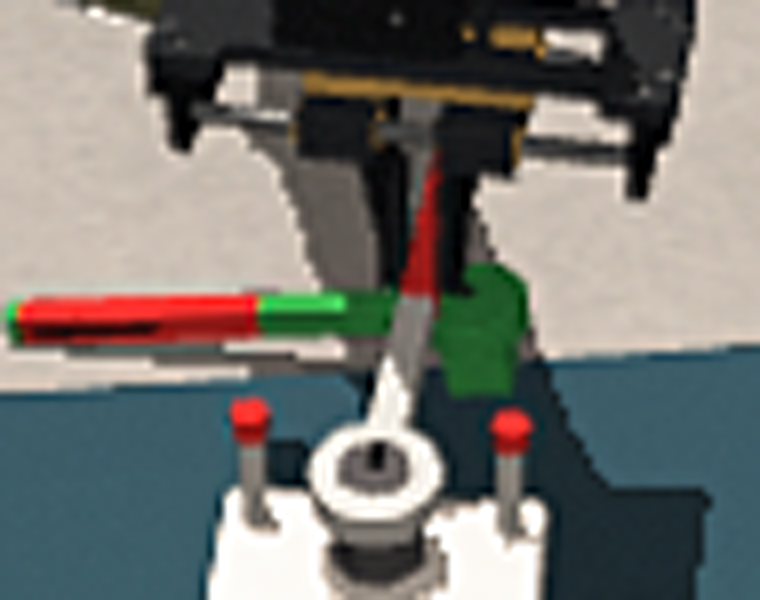

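The wrench has pitched about its head instead of rising (TCP rose 11 mm and moved 3.7 mm inward, so about 0.1 rad). I lower it back, unload the torque fully, then lift again.

drive_tool(increments=[{"travel":[0,0,0.003],"yaw":0},{"travel":[0,0,0.003],"yaw":0},{"travel":[0,0,0.003],"yaw":0},{"travel":[0,0,0.002],"yaw":0},{"travel":[0,-0.002,0],"yaw":-0.02},{"travel":[0,-0.002,0],"yaw":-0.02},{"travel":[0,0,0],"yaw":0},{"travel":[0,0,0],"yaw":0}])

```text
time: 24.05
tcp_pos: [0.4811, 0.0643, 0.0805]
orientation: [0.0, 0.12, 0.993, 0.0]
wrist_force: [-0.9, -4.0, -0.3]
finger_gap: 0.0129
```

```bash
python3 - <<'E'
from h import *
st()
E
```

```text
t 24.05 tcp [0.4811 0.0643 0.0805] wrench ang in fixture -0.07 F [-0.87 -3.99 -0.27] m [-0.897  0.011 -0.047] Mz shaft 0.387 gap 0.0129 r 0.1065
```

drive_tool(increments=[{"travel":[0,-0.002,0],"yaw":-0.02},{"travel":[0,-0.002,0],"yaw":-0.02},{"travel":[0,-0.002,0],"yaw":-0.02},{"travel":[0,-0.002,0],"yaw":-0.02},{"travel":[0,0,0],"yaw":0},{"travel":[0,0,0],"yaw":0},{"travel":[0,0,0],"yaw":0},{"travel":[0,0,0],"yaw":0}])

```text
time: 24.85
tcp_pos: [0.4795, 0.0566, 0.0804]
orientation: [0.0, 0.08, 0.997, 0.0]
wrist_force: [0.4, -2.6, 0.0]
finger_gap: 0.0126
```

```bash
python3 - <<'E'
from h import *
st()
E
```

```text
t 24.85 tcp [0.4795 0.0566 0.0804] wrench ang in fixture 0.0103 F [ 0.39 -2.57  0.  ] m [-0.644 -0.234 -0.116] Mz shaft 0.147 gap 0.0126 r 0.1065
```

drive_tool(increments=[{"travel":[0,-0.002,0],"yaw":-0.02},{"travel":[0,-0.002,0],"yaw":-0.02},{"travel":[0,-0.002,0],"yaw":-0.02},{"travel":[0,0,0],"yaw":0},{"travel":[0,0,0],"yaw":0},{"travel":[0,0,0],"yaw":0},{"travel":[0,0,0],"yaw":0},{"travel":[0,0,0],"yaw":0}])

```text
time: 25.65
tcp_pos: [0.4787, 0.0507, 0.0804]
orientation: [0.0, 0.05, 0.999, 0.0]
wrist_force: [1.0, -2.5, -0.8]
finger_gap: 0.0128
```

```bash
python3 - <<'E'
from h import *
st()
E
```

```text
t 25.65 tcp [0.4787 0.0507 0.0804] wrench ang in fixture 0.0704 F [ 1.02 -2.48 -0.78] m [-0.389 -0.462 -0.162] Mz shaft 0.088 gap 0.0128 r 0.1064
```

drive_tool(increments=[{"travel":[-0.0003,-0.001,0],"yaw":0.005},{"travel":[0,0,0],"yaw":0},{"travel":[0,0,0],"yaw":0},{"travel":[0,0,-0.001],"yaw":0},{"travel":[0,0,-0.001],"yaw":0},{"travel":[0,0,-0.001],"yaw":0},{"travel":[0,0,0],"yaw":0},{"travel":[0,0,0],"yaw":0}])

```text
time: 26.45
tcp_pos: [0.4796, 0.0492, 0.0834]
orientation: [0.001, 0.052, 0.999, -0.0]
wrist_force: [5.0, -1.2, -3.9]
finger_gap: 0.0128
```

```bash
python3 - <<'E'
from h import *
st()
E
```

```text
t 26.45 tcp [0.4796 0.0492 0.0834] wrench ang in fixture 0.0651 F [ 5.02 -1.18 -3.92] m [-0.48  -1.121  0.03 ] Mz shaft 0.103 gap 0.0128 r 0.1054
```

drive_tool(increments=[{"travel":[-0.0005,0,0.002],"yaw":0},{"travel":[-0.0005,0,0.0015],"yaw":0},{"travel":[0,-0.002,0],"yaw":-0.02},{"travel":[0,-0.002,0],"yaw":-0.02},{"travel":[0,0.001,0],"yaw":0.01},{"travel":[0,0,0],"yaw":0},{"travel":[0,0,0],"yaw":0},{"travel":[0,0,0],"yaw":0}], force=60)

```text
time: 27.25
tcp_pos: [0.4784, 0.0466, 0.0796]
orientation: [-0.001, 0.037, 0.999, -0.0]
wrist_force: [-4.8, -0.6, 2.5]
finger_gap: 0.0124
```

```bash
python3 - <<'E'
from h import *
st()
E
```

```text
t 27.25 tcp [0.4784 0.0466 0.0796] wrench ang in fixture 0.0954 F [-4.81 -0.58  2.46] m [-0.217  1.008 -0.04 ] Mz shaft 0.058 gap 0.0124 r 0.1063
```

drive_tool(increments=[{"travel":[0,-0.0016,-0.001],"yaw":-0.015},{"travel":[0,0.0016,-0.0015],"yaw":0.015},{"travel":[0,-0.0016,-0.0015],"yaw":-0.015},{"travel":[0,0.0016,-0.0015],"yaw":0.015},{"travel":[0,-0.0016,-0.0015],"yaw":-0.015},{"travel":[0,0.0016,0],"yaw":0.015},{"travel":[0,0,0],"yaw":0},{"travel":[0,0,0],"yaw":0}])

```text
time: 28.05
tcp_pos: [0.4807, 0.0463, 0.0871]
orientation: [0.001, 0.037, 0.999, -0.0]
wrist_force: [5.3, -1.8, -6.2]
finger_gap: 0.0126
```

```bash
python3 - <<'E'
from h import *
st();s=read_camera('scene');cv2.imwrite('pics/s11.png',s)
crop(s,205,140,95,75,8,'pics/c11.png')
E
```

```text
t 28.05 tcp [0.4807 0.0463 0.0871] wrench ang in fixture 0.0951 F [ 5.32 -1.79 -6.19] m [-0.31  -1.05  -0.011] Mz shaft 0.135 gap 0.0126 r 0.1041
```

View pics/c11.png

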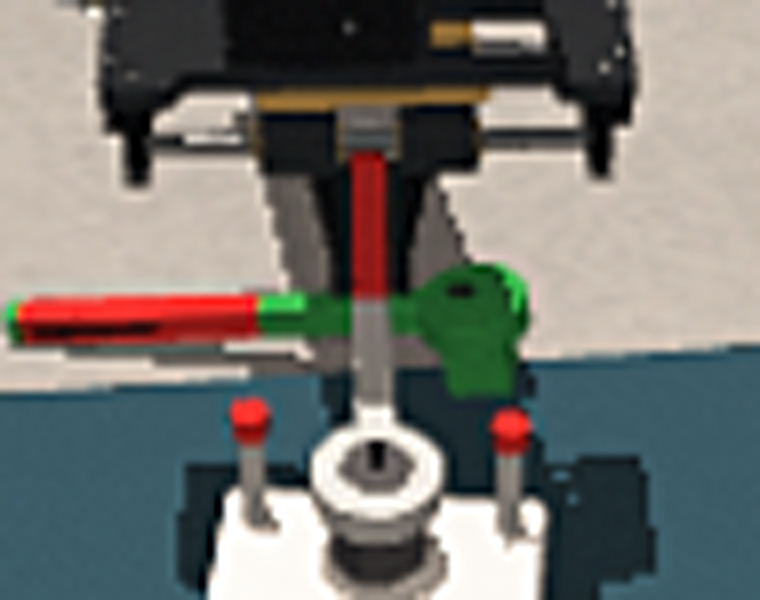

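drive_tool(increments=[{"travel":[0,0,0.002],"yaw":0},{"travel":[0,0,0.002],"yaw":0},{"travel":[0,0,0.002],"yaw":0},{"travel":[0,0,0.0008],"yaw":0},{"travel":[0,0,0],"yaw":0},{"travel":[0,0,0],"yaw":0},{"travel":[0,0,0],"yaw":0},{"travel":[0,0,0],"yaw":0}])

```text
time: 28.9
tcp_pos: [0.4785, 0.0465, 0.0799]
orientation: [-0.001, 0.037, 0.999, 0.0]
wrist_force: [-4.3, -0.9, 1.3]
finger_gap: 0.0126
```

drive_tool(increments=[{"travel":[0,0,0],"yaw":0},{"travel":[0,0,0],"yaw":0},{"travel":[0,0,0],"yaw":0},{"travel":[0,0,0],"yaw":0},{"travel":[0,0,0],"yaw":0},{"travel":[0,0,0],"yaw":0},{"travel":[0,0,0],"yaw":0},{"travel":[0,0,0],"yaw":0}], claw=-0.4)

```text
time: 29.7
tcp_pos: [0.4794, 0.0465, 0.0801]
orientation: [0.0, 0.037, 0.999, 0.0]
wrist_force: [0.0, 0.4, 0.2]
finger_gap: 0.0259
```

```bash
python3 - <<'E'
from h import *
st();s=read_camera('scene');cv2.imwrite('pics/s12.png',s)
crop(s,205,140,95,75,8,'pics/c12.png')
E
```

```text
t 29.7 tcp [0.4794 0.0465 0.0801] wrench ang in fixture 0.0952 F [0.02 0.37 0.21] m [ 0.046 -0.013 -0.023] Mz shaft -0.062 gap 0.0259 r 0.1053
```

View pics/c12.png

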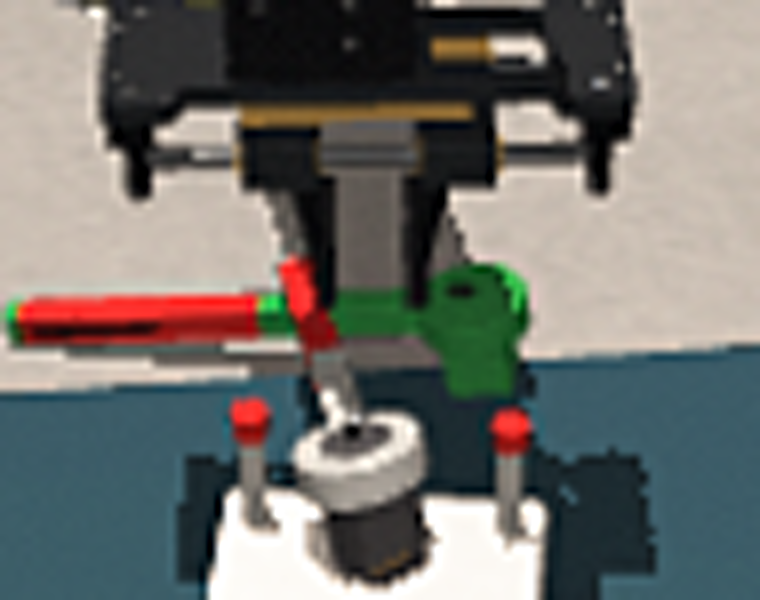

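```bash
python3 - <<'E'
from h import *
s=read_camera('scene');t=read_camera('top');s2=read_camera('scene');st();cv2.imwrite('pics/s13.png',s2);cv2.imwrite('pics/t13.png',t)
print(np.abs(s2.astype(int)-s).max(), np.abs(s2.astype(int)-cv2.imread('pics/s12.png')).max(2).sum())
a=cv2.resize(s2[150:220,215:285],None,fx=8,fy=8,interpolation=cv2.INTER_CUBIC)
cv2.imwrite('pics/c13.png',a);crop(t,230,140,80,110,5,'pics/c13t.png')
E
```

```text
t 29.9 tcp [0.4794 0.0465 0.0801] wrench ang in fixture 0.0952 F [0.95 0.42 0.45] m [ 0.057  0.018 -0.046] Mz shaft -0.097 gap 0.0261 r 0.1054
35 270263
```

View pics/c13.png

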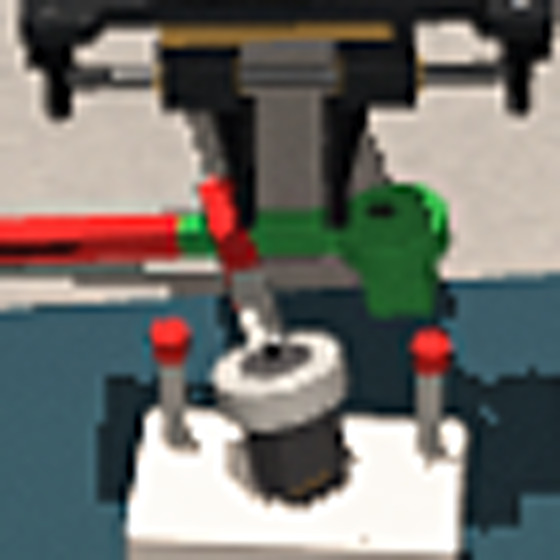

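View pics/c13t.png

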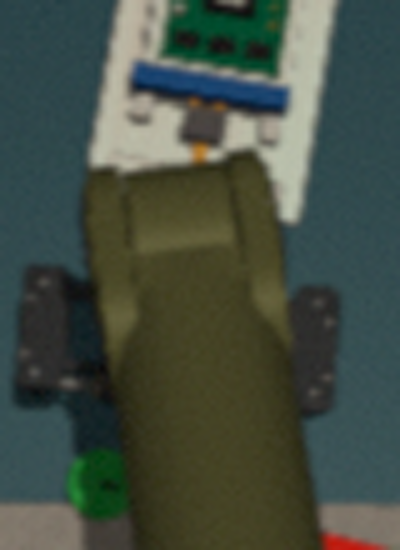

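```bash
python3 - <<'E'
from h import *
from scipy.optimize import least_squares
from scipy.spatial.transform import Rotation as R
c=lambda x,y:np.array([(x+.5)/8-.5+215,(y+.5)/8-.5+150])
obs=[c(278,357),c(217,182),c(240,262)]
loc=np.array([[0,0,.043],[-.205,0,.040],[-.095,0,.04]])
def f(p):
    M=R.from_euler('ZYX',[p[0],p[1],p[2]]).as_matrix();P=loc@M.T+[p[3],p[4],.067]
    return np.r_[(proj('scene',P)-obs).ravel(),(p[3]-.5845)*300,(p[4]-.039)*300,p[2]*3]
for y0 in(0,-.5):
  r=least_squares(f,[y0,-.2,0,.5845,.039]);print(r.x.round(3),r.fun.round(2))
  M=R.from_euler('ZYX',r.x[:3]).as_matrix();P=loc@M.T+[r.x[3],r.x[4],.067];print(P.round(3))
for p in [(250,238),(276,244),(308,252)]: print(onz('top',p,.045))
E
```

```text
[ 0.06  -0.297  0.088  0.583  0.038] [-0.17  0.04 -0.35 -0.47  0.71  1.07 -0.48 -0.17  0.26]
[[0.571 0.034 0.108]
 [0.376 0.022 0.045]
 [0.481 0.029 0.077]]
[ 0.06  -0.297  0.088  0.583  0.038] [-0.17  0.04 -0.35 -0.47  0.71  1.07 -0.48 -0.17  0.26]
[[0.571 0.034 0.108]
 [0.376 0.022 0.045]
 [0.481 0.029 0.077]]
[0.40197267 0.09371547 0.045     ]
[0.38243228 0.00781377 0.045     ]
[ 0.35633338 -0.09748823  0.045     ]
```

```bash
python3 - <<'E'
from h import *
from scipy.spatial.transform import Rotation as R
M=R.from_euler('ZYX',[.06,-.297,.088]).as_matrix()
for L in(.05,.055,.06):
    P=M@[-L,0,.035]+[.583,.038,.067];print(L,P.round(4))
P=M@[-.055,0,.035]+[.583,.038,.067]
plan([P[0],P[1],.115],np.pi+.05)
E
```

```text
0.05 [0.5253 0.0315 0.0857]
0.055 [0.5205 0.0312 0.0842]
0.06 [0.5157 0.0309 0.0828]
tcp [0.4794 0.0465 0.0801] toolx ang 3.0668 M33 -1.0 travel [-0.0422 -0.0122 -0.0349]
yaw -0.1248
```

drive_tool(increments=[{"travel":[0,0,-0.012],"yaw":0},{"travel":[0,0,-0.013],"yaw":0},{"travel":[0,0,-0.01],"yaw":0},{"travel":[-0.014,-0.004,0],"yaw":0},{"travel":[-0.014,-0.004,0],"yaw":0},{"travel":[-0.0142,-0.0042,0],"yaw":0},{"travel":[0,0,0],"yaw":-0.06},{"travel":[0,0,0],"yaw":-0.06}], claw=0)

```text
time: 30.7
tcp_pos: [0.5216, 0.03, 0.1144]
orientation: [-0.0, -0.023, 1.0, -0.001]
wrist_force: [-0.0, 0.4, -0.9]
finger_gap: 0.0436
```

```bash
python3 - <<'E'
from h import *
s=read_camera('scene');st();cv2.imwrite('pics/s14.png',s)
plan([.5205,.0312,.066],np.pi+.05)
crop(s,205,130,90,90,6.5,'pics/c14.png')
E
```

```text
t 30.75 tcp [0.5214 0.0302 0.1144] wrench ang in fixture 0.2188 F [ 0.48 -0.45  0.46] m [ 0.043  0.062 -0.009] Mz shaft 0.024 gap 0.0433 r 0.0637
tcp [0.5214 0.0302 0.1144] toolx ang -3.0928 M33 -1.0 travel [0.0008 0.0011 0.0484]
yaw -0.0012
```

View pics/c14.png

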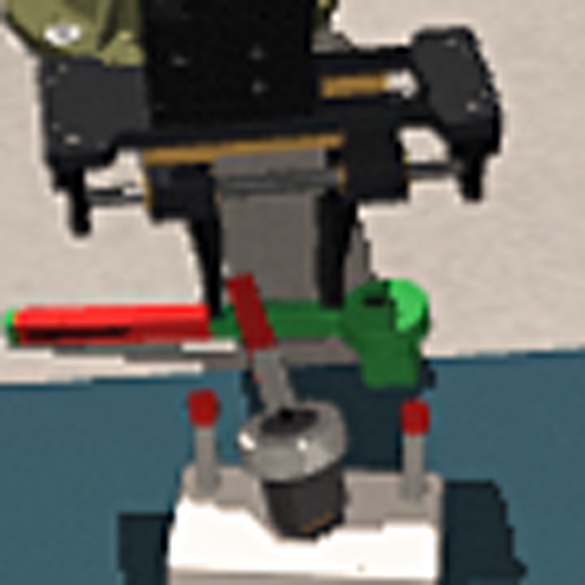

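drive_tool(increments=[{"travel":[0,0.001,0.008],"yaw":0},{"travel":[0,0,0.009],"yaw":0},{"travel":[0,0,0.009],"yaw":0},{"travel":[0,0,0.009],"yaw":0},{"travel":[0,0,0.008],"yaw":0},{"travel":[0,0,0.004],"yaw":0},{"travel":[0,0,0],"yaw":0},{"travel":[0,0,0],"yaw":0}])

```text
time: 31.55
tcp_pos: [0.5207, 0.0322, 0.0683]
orientation: [0.0, -0.023, 1.0, 0.0]
wrist_force: [0.6, 0.2, -0.2]
finger_gap: 0.0435
```

```bash
python3 - <<'E'
from h import *
s=read_camera('scene');st();cv2.imwrite('pics/s15.png',s)
crop(s,215,140,75,75,8,'pics/c15.png')
E
```

```text
t 31.6 tcp [0.5209 0.0322 0.0685] wrench ang in fixture 0.2152 F [-0.24  0.32  0.37] m [ 0.019  0.009 -0.041] Mz shaft -0.063 gap 0.0433 r 0.064
```

View pics/c15.png

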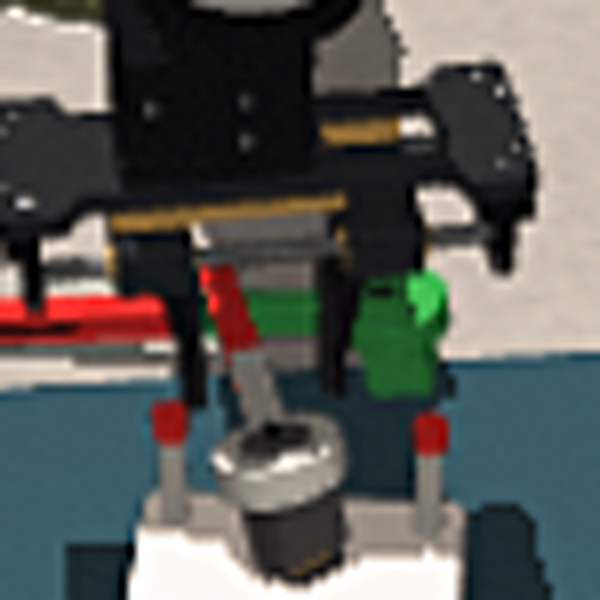

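drive_tool(increments=[{"travel":[0,0,0],"yaw":0},{"travel":[0,0,0],"yaw":0},{"travel":[0,0,0],"yaw":0},{"travel":[0,0,0],"yaw":0},{"travel":[0,0,0],"yaw":0},{"travel":[0,0,0],"yaw":0},{"travel":[0,0,0],"yaw":0},{"travel":[0,0,0],"yaw":0}], claw=-0.85, force=60)

```text
time: 32.4
tcp_pos: [0.5206, 0.0319, 0.0682]
orientation: [0.0, -0.022, 1.0, -0.0]
wrist_force: [0.0, -1.2, 1.5]
finger_gap: 0.0108
```

```bash
python3 - <<'E'
from h import *
s=read_camera('scene');st();cv2.imwrite('pics/s16.png',s)
crop(s,215,140,75,75,8,'pics/c16.png')
E
```

```text
t 32.45 tcp [0.5205 0.0319 0.0682] wrench ang in fixture 0.215 F [-1.17 -2.    1.55] m [-0.305  0.061 -0.059] Mz shaft 0.06 gap 0.0104 r 0.0644
```

View pics/c16.png

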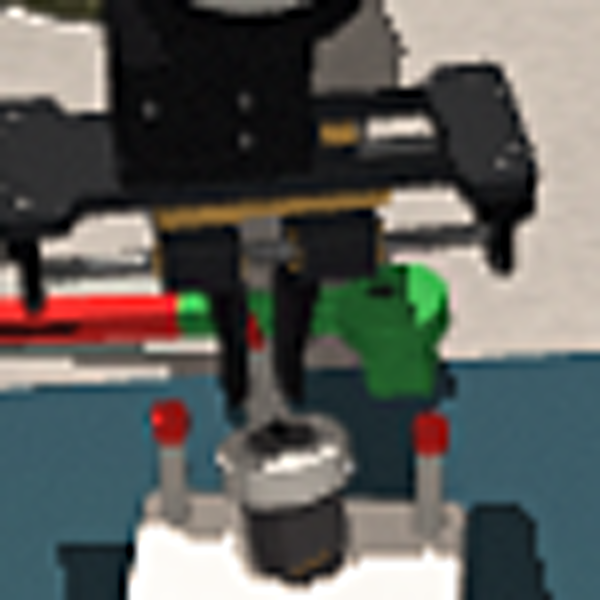

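drive_tool(increments=[{"travel":[0,0,0],"yaw":0},{"travel":[0,0,0],"yaw":0},{"travel":[0,0,0],"yaw":0},{"travel":[0,0,0],"yaw":0},{"travel":[0,0,0],"yaw":0},{"travel":[0,0,-0.002],"yaw":0},{"travel":[0,0,-0.002],"yaw":0},{"travel":[0,0,-0.002],"yaw":0}])

```text
time: 33.25
tcp_pos: [0.5201, 0.0322, 0.0736]
orientation: [-0.0, -0.023, 1.0, -0.0]
wrist_force: [0.7, -1.2, -3.9]
finger_gap: 0.0104
```

```bash
python3 - <<'E'
from h import *
s=read_camera('scene');st();cv2.imwrite('pics/s17.png',s)
crop(s,215,140,75,75,8,'pics/c17.png')
E
```

```text
t 33.3 tcp [0.5198 0.0322 0.0739] wrench ang in fixture 0.2152 F [ 0.83 -1.73 -4.57] m [-0.318 -0.238 -0.116] Mz shaft 0.001 gap 0.0104 r 0.0651
```

View pics/c17.png

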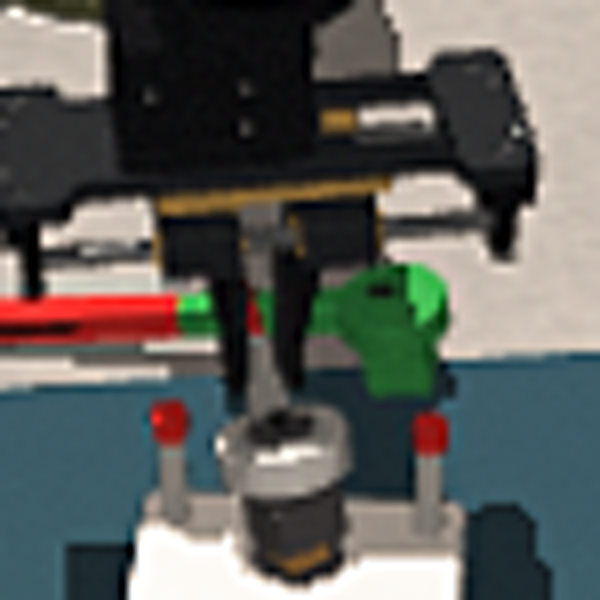

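drive_tool(increments=[{"travel":[0,0,-0.004],"yaw":0},{"travel":[0,0,-0.006],"yaw":0},{"travel":[0,0,-0.01],"yaw":0},{"travel":[0,0,-0.012],"yaw":0},{"travel":[0,0,-0.015],"yaw":0},{"travel":[0,0,-0.015],"yaw":0},{"travel":[0,0,-0.014],"yaw":0},{"travel":[0,0,-0.007],"yaw":0}])

```text
time: 34.1
tcp_pos: [0.5214, 0.0324, 0.1593]
orientation: [0.001, -0.023, 1.0, 0.0]
wrist_force: [-0.2, 0.5, -3.1]
finger_gap: 0.0102
```

```bash
python3 - <<'E'
from h import *
s=read_camera('scene');st();cv2.imwrite('pics/s18.png',s)
crop(s,205,110,110,110,5.4,'pics/c18.png')
E
```

```text
t 34.15 tcp [0.5217 0.0324 0.1598] wrench ang in fixture 0.2153 F [ 0.46  0.48 -2.28] m [ 0.057 -0.048 -0.005] Mz shaft -0.032 gap 0.0107 r 0.0631
```

View pics/c18.png

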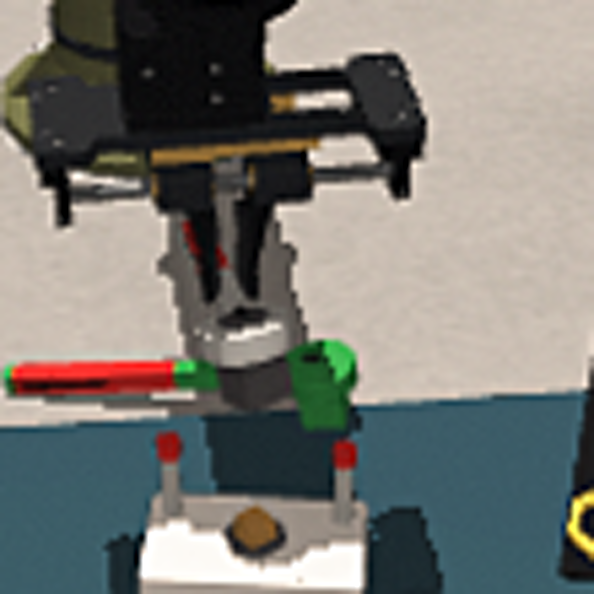

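```bash
cat > fit.py <<'E'
from h import *
from scipy.optimize import least_squares
from scipy.spatial.transform import Rotation as R
def fit(obs,loc,L0=.055,yaw0=0.05):
    o,M=tool_axes();g=o['tcp_pos']+[0,0,.019];a=np.arctan2(M[1,0],M[0,0])-np.pi
    obs=np.array(obs);loc=np.array(loc)
    def f(p):
        Rm=R.from_euler('ZYX',p[:3]).as_matrix();P=(loc-[-p[3],0,.035+p[4]])@Rm.T+g
        return np.r_[(proj('scene',P)-obs).ravel(),((p[0]-a+np.pi)%(2*np.pi)-np.pi)*20,p[2]*5,(p[3]-L0)*200,p[4]*400]
    r=least_squares(f,[a,-.3,0,L0,0]);p=r.x;Rm=R.from_euler('ZYX',p[:3]).as_matrix()
    print('yaw,pitch,roll,L,dz',p.round(3),'res',r.fun.round(2));print('origin',(g-Rm@[-p[3],0,.035+p[4]]).round(4),'tail',(g+Rm@(np.array([-.205,0,.035])-[-p[3],0,.035+p[4]])).round(4))
E
python3 - <<'E'
from fit import *
c=lambda x,y:[(x+.5)/5.4-.5+205,(y+.5)/5.4-.5+110]
fit([c(243,317),c(184,222),c(257,388)],[[0,0,.043],[-.205,0,.04],[.0,0,0]])
d=cv2.imread('pics/s18.png');e=cv2.imread('pics/scene0.png')
for im in(e,d):
    hsv=cv2.cvtColor(im,cv2.COLOR_BGR2HSV);m=cv2.inRange(hsv,(50,120,60),(75,255,255));m[:,:200]=0;m[:,275:]=0;m[195:]=0
    x,y,w,h=cv2.boundingRect(m);print('green box',x,y,w,h)
    m=cv2.inRange(hsv,(0,150,80),(8,255,255));m[:,:200]=0;m[:,238:]=0;m[188:]=0;m[:174]=0;print('red',cv2.boundingRect(m))
E
```

```text
yaw,pitch,roll,L,dz [-6.184e+00 -3.290e-01  9.600e-02  5.500e-02  1.000e-03] res [ 0.04 -0.88  0.5  -0.23  0.05  0.64  1.08  0.48  0.03  0.32]
origin [0.5848 0.0421 0.1629] tail [0.3809 0.0185 0.1296]
green box 206 173 65 17
red (207, 177, 31, 6)
green box 206 173 65 17
red (207, 177, 31, 6)
```

```bash
python3 -c "
from h import *
plan([.489,.2775,.16],2.8289)"
```

```text
tcp [0.5217 0.0324 0.1598] toolx ang -3.0963 M33 -1.0 travel [ 2.160e-02  2.463e-01 -1.000e-04]
yaw 0.358
```

drive_tool(increments=[{"travel":[0.001,0.012,0],"yaw":0},{"travel":[0.002,0.022,0],"yaw":0},{"travel":[0.003,0.034,0],"yaw":0},{"travel":[0.003,0.036,0],"yaw":0},{"travel":[0.003,0.036,0],"yaw":0},{"travel":[0.003,0.036,0],"yaw":0},{"travel":[0.003,0.036,0],"yaw":0},{"travel":[0.0036,0.0343,0],"yaw":0.03}])

```text
time: 34.95
tcp_pos: [0.486, 0.2797, 0.1559]
orientation: [-0.001, -0.008, 1.0, -0.0]
wrist_force: [1.7, 0.5, -3.5]
finger_gap: 0.0105
```

drive_tool(increments=[{"travel":[0,0,0],"yaw":0.05},{"travel":[0,0,0],"yaw":0.06},{"travel":[0,0,0],"yaw":0.07},{"travel":[0,0,0],"yaw":0.06},{"travel":[0,0,0],"yaw":0.05},{"travel":[0,0,0],"yaw":0.038},{"travel":[0,0,0],"yaw":0},{"travel":[0,0,0],"yaw":0}])

```text
time: 35.75
tcp_pos: [0.4869, 0.2777, 0.1563]
orientation: [-0.001, 0.155, 0.988, -0.0]
wrist_force: [-0.1, -0.2, -2.7]
finger_gap: 0.0111
```

```bash
python3 - <<'E'
from h import *
s=read_camera('scene');t=read_camera('top');st();cv2.imwrite('pics/s19.png',s);cv2.imwrite('pics/t19.png',t)
plan([.489,.2775,.16],2.8289)
a=cv2.resize(s[120:225,280:360],None,fx=5,fy=5,interpolation=cv2.INTER_CUBIC)
b=cv2.resize(t[165:270,150:230],None,fx=5,fy=5,interpolation=cv2.INTER_CUBIC)
cv2.imwrite('pics/c19.png',np.hstack([a,b]))
E
```

```text
t 35.85 tcp [0.4873 0.2775 0.1566] wrench ang in fixture -0.1417 F [-0.25 -0.89 -3.13] m [ 0.003 -0.038 -0.015] Mz shaft 0.131 gap 0.0105 r 0.2575
tcp [0.4873 0.2775 0.1566] toolx ang 2.8299 M33 -1.0 travel [-0.0016  0.0005 -0.0034]
yaw 0.001
```

View pics/c19.png

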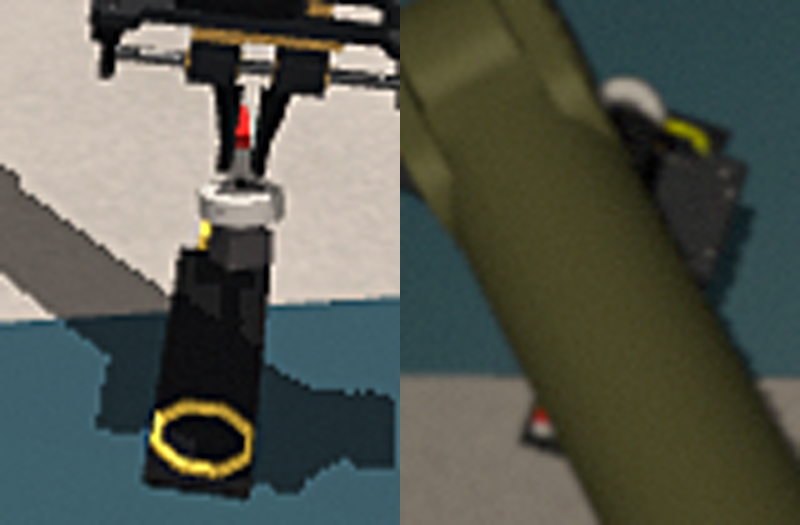

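```bash
python3 - <<'E'
from fit import *
c=lambda x,y:[(x+.5)/5-.5+280,(y+.5)/5-.5+120]
fit([c(243,190),c(242,108),c(243,245)],[[0,0,.043],[-.205,0,.04],[.0,0,0]])
print('tail seen', onz('top',[178.6,250],.127),'head seen',onz('top',[(235+.5)/5-.5+150,(95+.5)/5-.5+165],.19))
g=np.array([.4873,.2775]);u=np.array([np.cos(.313),-np.sin(.313)]);print('tail exp',g-.142*u,'head exp',g+.052*u-.014*u)
E
```

```text
yaw,pitch,roll,L,dz [-0.297 -0.321  0.16   0.054  0.   ] res [-0.98 -1.61 -0.54 -0.1  -0.54  1.79  0.3   0.8  -0.16  0.02]
origin [0.5485 0.2646 0.1599] tail [0.3504 0.3193 0.128 ]
tail seen [0.35514225 0.31443652 0.127     ] head seen [0.55341684 0.25501554 0.19      ]
tail exp [0.3521992  0.32122382] head exp [0.52345374 0.26579926]
```

drive_tool(increments=[{"travel":[-0.0016,0.0015,0.008],"yaw":0.02},{"travel":[0,0,0.012],"yaw":0},{"travel":[0,0,0.014],"yaw":0},{"travel":[0,0,0.013],"yaw":0},{"travel":[0,0,0.01],"yaw":0},{"travel":[0,0,0.005],"yaw":0},{"travel":[0,0,0],"yaw":0},{"travel":[0,0,0],"yaw":0}])

```text
time: 36.65
tcp_pos: [0.49, 0.2783, 0.0954]
orientation: [0.0, 0.166, 0.986, 0.0]
wrist_force: [-0.9, 0.3, -3.1]
finger_gap: 0.0106
```

```bash
python3 - <<'E'
from h import *
s=read_camera('scene');t=read_camera('top');st();cv2.imwrite('pics/s20.png',s);cv2.imwrite('pics/t20.png',t)
a=cv2.resize(s[140:225,295:345],None,fx=7,fy=7,interpolation=cv2.INTER_CUBIC)
b=cv2.resize(t[175:260,165:215],None,fx=7,fy=7,interpolation=cv2.INTER_CUBIC)
cv2.imwrite('pics/c20.png',np.hstack([a,b]))
E
```

```text
t 36.75 tcp [0.4903 0.2785 0.0958] wrench ang in fixture -0.1628 F [-0.4   0.05 -2.77] m [-0.045 -0.053  0.003] Mz shaft 0.094 gap 0.0108 r 0.2573
```

View pics/c20.png

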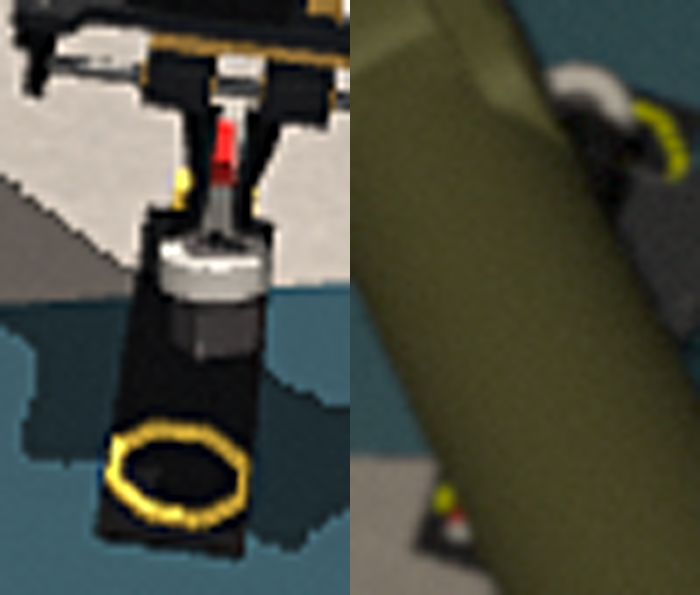

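```bash
python3 - <<'E'
from h import *
print('tail L edge/visible',onz('top',[180.0,249.8],.066),onz('top',[179.3,248.5],.07))
o=np.array([.5413,.2606]);u=np.array([np.cos(.314),-np.sin(.314)]);n=np.array([-u[1],u[0]])
for p in([180.0,249.8],[179.0,248.5]):
    q=onz('top',p,.066)[:2]-o;print('along',q@u,'lateral',q@n)
for p in((178.46,244.69),(188.,248.)):
    q=onz('top',p,.047)[:2]-o;print('cheek along',q@u,'lat',q@n)
t=cv2.imread('pics/t20.png');print(t[244:254,174:186].tolist()[0][:2])
for r in range(243,255): print(r,[tuple(int(v) for v in x) for x in t[r,175:184]])
E
```

```text
tail L edge/visible [0.36021737 0.32084293 0.066     ] [0.36412532 0.32256095 0.07      ]
along -0.1908356858308452 lateral 0.0013672120275059108
along -0.18789341025898104 lateral 0.005912017413216931
cheek along -0.17632780151450617 lat 0.015572876190465405
cheek along -0.17662433063468333 lat -0.018157039313134574
[[105, 116, 125], [100, 111, 119]]
243 [(99, 111, 118), (84, 93, 102), (52, 63, 66), (24, 50, 52), (26, 49, 50), (32, 50, 52), (27, 52, 53), (27, 54, 55), (27, 54, 57)]
244 [(100, 111, 119), (80, 90, 97), (45, 78, 78), (18, 86, 84), (19, 67, 67), (25, 52, 52), (29, 50, 51), (28, 51, 55), (30, 54, 56)]
245 [(92, 102, 111), (71, 86, 91), (29, 102, 101), (1, 125, 123), (18, 97, 96), (19, 54, 56), (22, 46, 47), (28, 50, 51), (31, 55, 57)]
246 [(86, 95, 102), (53, 79, 81), (19, 113, 111), (0, 136, 134), (7, 98, 101), (22, 55, 63), (22, 47, 48), (29, 49, 52), (32, 55, 57)]
247 [(81, 90, 97), (44, 68, 70), (16, 92, 91), (3, 107, 108), (8, 78, 93), (15, 43, 73), (22, 44, 55), (26, 47, 48), (27, 52, 52)]
248 [(65, 73, 79), (37, 44, 46), (26, 52, 52), (19, 54, 66), (26, 48, 93), (
[... 152 characters left out ...]
66, 86), (30, 50, 52), (28, 50, 51)]
250 [(41, 45, 47), (24, 27, 26), (29, 31, 32), (55, 59, 67), (89, 99, 111), (105, 117, 131), (84, 95, 100), (43, 57, 59), (27, 48, 50)]
251 [(31, 35, 36), (26, 26, 28), (30, 29, 34), (51, 56, 57), (85, 93, 97), (103, 114, 118), (88, 99, 101), (47, 62, 63), (23, 47, 47)]
252 [(30, 29, 33), (23, 23, 27), (25, 27, 29), (30, 32, 33), (51, 54, 55), (59, 65, 68), (58, 61, 66), (36, 47, 48), (25, 41, 43)]
253 [(42, 46, 49), (31, 34, 36), (28, 30, 32), (25, 25, 26), (29, 28, 30), (28, 30, 29), (28, 30, 31), (22, 28, 33), (23, 40, 43)]
254 [(73, 81, 86), (65, 72, 76), (50, 56, 59), (39, 40, 43), (36, 38, 41), (32, 34, 37), (29, 28, 30), (25, 30, 28), (29, 39, 41)]
```

drive_tool(increments=[{"travel":[0,0,0.006],"yaw":0},{"travel":[0,0,0.007],"yaw":0},{"travel":[0,0,0.007],"yaw":0},{"travel":[0,0,0.005],"yaw":0},{"travel":[0,0,0.004],"yaw":0},{"travel":[0,0,0.003],"yaw":0},{"travel":[0,0,0.003],"yaw":0},{"travel":[0,0,0],"yaw":0}])

```text
time: 37.55
tcp_pos: [0.4896, 0.2781, 0.0598]
orientation: [-0.0, 0.166, 0.986, -0.0]
wrist_force: [-0.3, -0.2, -2.7]
finger_gap: 0.011
```

```bash
python3 - <<'E'
from h import *
s=read_camera('scene');t=read_camera('top');st();cv2.imwrite('pics/s21.png',s);cv2.imwrite('pics/t21.png',t)
a=cv2.resize(s[140:225,295:345],None,fx=7,fy=7,interpolation=cv2.INTER_CUBIC)
b=cv2.resize(t[175:260,165:215],None,fx=7,fy=7,interpolation=cv2.INTER_CUBIC)
cv2.imwrite('pics/c21.png',np.hstack([a,b]))
E
```

```text
t 37.65 tcp [0.4896 0.2783 0.0602] wrench ang in fixture -0.1628 F [ 0.38 -0.15 -2.59] m [ 0.022  0.224 -0.019] Mz shaft -0.095 gap 0.0108 r 0.2574
```

View pics/c21.png

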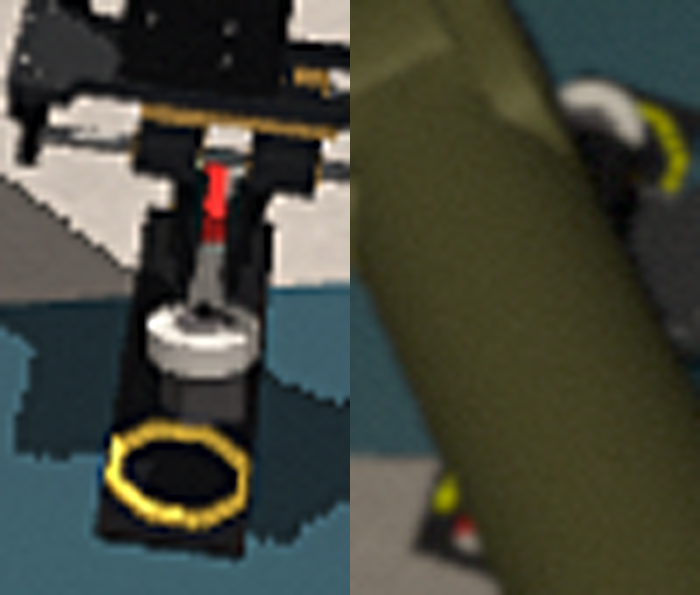

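drive_tool(increments=[{"travel":[0,0,0.003],"yaw":0},{"travel":[0,0,0.003],"yaw":0},{"travel":[0,0,0.003],"yaw":0},{"travel":[0,0,0.003],"yaw":0},{"travel":[0,0,0.003],"yaw":0},{"travel":[0,0,0.003],"yaw":0},{"travel":[0,0,0.002],"yaw":0},{"travel":[0,0,0],"yaw":0}])

```text
time: 38.45
tcp_pos: [0.4897, 0.2779, 0.0398]
orientation: [-0.0, 0.166, 0.986, -0.0]
wrist_force: [1.7, -1.6, -0.1]
finger_gap: 0.011
```

```bash
python3 - <<'E'
from h import *
s=read_camera('scene');t=read_camera('top');st();cv2.imwrite('pics/s22.png',s);cv2.imwrite('pics/t22.png',t)
a=cv2.resize(s[140:225,295:345],None,fx=7,fy=7,interpolation=cv2.INTER_CUBIC)
b=cv2.resize(t[175:260,165:215],None,fx=7,fy=7,interpolation=cv2.INTER_CUBIC)
cv2.imwrite('pics/c22.png',np.hstack([a,b]))
E
```

```text
t 38.55 tcp [0.4897 0.2781 0.0401] wrench ang in fixture -0.1628 F [ 1.17 -0.57 -0.26] m [-0.042  0.144  0.077] Mz shaft -0.149 gap 0.011 r 0.2572
```

View pics/c22.png

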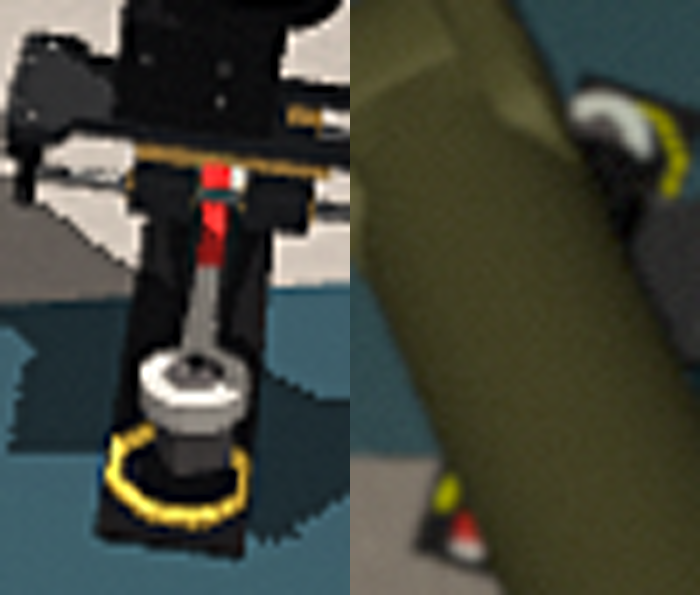

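drive_tool(increments=[{"travel":[0,-0.0015,0.002],"yaw":0},{"travel":[0,-0.0015,0.003],"yaw":0},{"travel":[0,0,0.003],"yaw":0},{"travel":[0,0,0.002],"yaw":0},{"travel":[0,0,0.002],"yaw":0},{"travel":[0,0,0],"yaw":0},{"travel":[0,0,0],"yaw":0},{"travel":[0,0,0],"yaw":0}])

```text
time: 39.35
tcp_pos: [0.4894, 0.2773, 0.0295]
orientation: [0.001, 0.165, 0.986, 0.002]
wrist_force: [0.2, 1.5, 6.8]
finger_gap: 0.0069
```

```bash
python3 - <<'E'
from h import *
s=read_camera('scene');t=read_camera('top');st();cv2.imwrite('pics/s23.png',s);cv2.imwrite('pics/t23.png',t)
a=cv2.resize(s[140:225,295:345],None,fx=7,fy=7,interpolation=cv2.INTER_CUBIC)
b=cv2.resize(t[175:260,165:215],None,fx=7,fy=7,interpolation=cv2.INTER_CUBIC)
cv2.imwrite('pics/c23.png',np.hstack([a,b]))
E
```

```text
t 39.45 tcp [0.4894 0.2773 0.0295] wrench ang in fixture -0.1617 F [-1.37  1.15  6.52] m [0.237 0.135 0.03 ] Mz shaft 0.248 gap 0.0069 r 0.2566
```

View pics/c23.png

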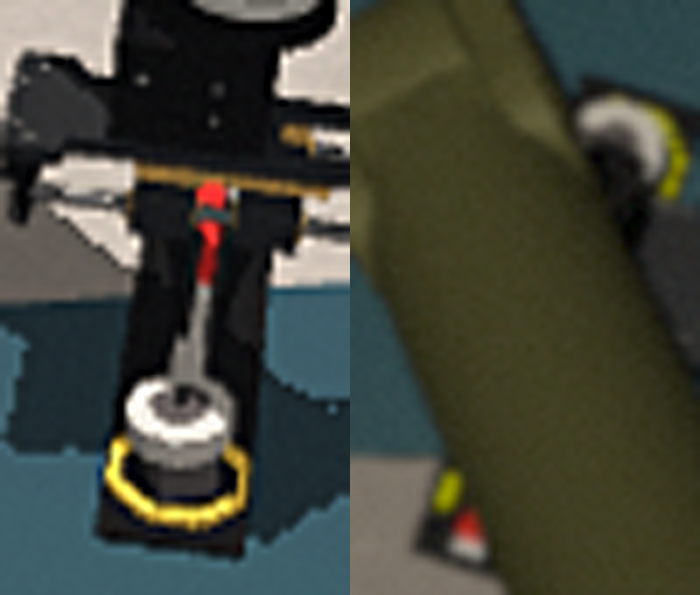

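```bash
python3 - <<'E'
from h import *
s=cv2.imread('pics/s23.png')
a=cv2.resize(s[160:215,305:340],None,fx=10,fy=10,interpolation=cv2.INTER_LANCZOS4)
b=cv2.imread('pics/scene0.png');b=cv2.resize(b[160:215,305:340],None,fx=10,fy=10,interpolation=cv2.INTER_LANCZOS4)
cv2.imwrite('pics/c24.png',np.clip(np.hstack([a,b]).astype(float)*1.5,0,255).astype(np.uint8))
E
```

```text
(no output)
```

View pics/c24.png

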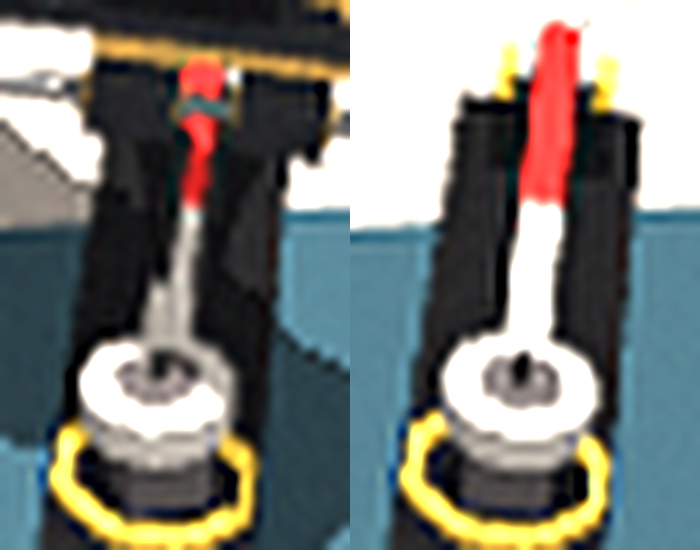

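drive_tool(increments=[{"travel":[0,0,-0.001],"yaw":0},{"travel":[0,0,-0.001],"yaw":0},{"travel":[0,0,-0.001],"yaw":0},{"travel":[0,0,-0.001],"yaw":0},{"travel":[0,0,-0.001],"yaw":0},{"travel":[0,0,0],"yaw":0},{"travel":[0,0,0],"yaw":0},{"travel":[0,0,0],"yaw":0}])

```text
time: 40.25
tcp_pos: [0.4886, 0.2752, 0.0329]
orientation: [-0.0, 0.166, 0.986, -0.0]
wrist_force: [0.6, 0.2, 0.7]
finger_gap: 0.0064
```

```bash
python3 - <<'E'
from h import *
s=read_camera('scene');st();cv2.imwrite('pics/s25.png',s)
a=cv2.resize(s[160:215,305:340],None,fx=10,fy=10,interpolation=cv2.INTER_LANCZOS4)
cv2.imwrite('pics/c25.png',np.clip(a.astype(float)*1.7,0,255).astype(np.uint8))
E
```

```text
t 40.3 tcp [0.4886 0.2752 0.0329] wrench ang in fixture -0.1629 F [ 0.13  0.05 -0.01] m [ 0.009 -0.016  0.014] Mz shaft -0.022 gap 0.0066 r 0.2549
```

View pics/c25.png

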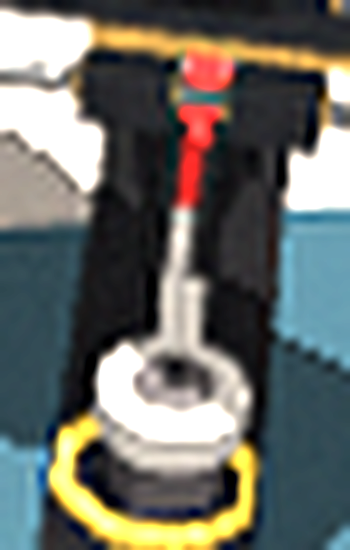

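drive_tool(increments=[{"travel":[0,0,-0.002],"yaw":0},{"travel":[0,0,-0.002],"yaw":0},{"travel":[0,0,-0.003],"yaw":0},{"travel":[0,0,-0.003],"yaw":0},{"travel":[0,0,-0.003],"yaw":0},{"travel":[0,0,-0.003],"yaw":0},{"travel":[0,0,-0.004],"yaw":0},{"travel":[0,0,0],"yaw":0}])

```text
time: 41.1
tcp_pos: [0.4892, 0.2756, 0.0538]
orientation: [0.0, 0.166, 0.986, 0.0]
wrist_force: [0.8, 0.4, 0.6]
finger_gap: 0.0069
```

```bash
python3 - <<'E'
from h import *
s=read_camera('scene');st();cv2.imwrite('pics/s26.png',s)
a=cv2.resize(s[150:215,300:345],None,fx=9,fy=9,interpolation=cv2.INTER_LANCZOS4)
cv2.imwrite('pics/c26.png',np.clip(a.astype(float)*1.7,0,255).astype(np.uint8))
E
```

```text
t 41.15 tcp [0.489  0.2755 0.0535] wrench ang in fixture -0.1627 F [ 0.04 -0.27 -0.12] m [0.055 0.011 0.022] Mz shaft 0.038 gap 0.0067 r 0.255
```

View pics/c26.png

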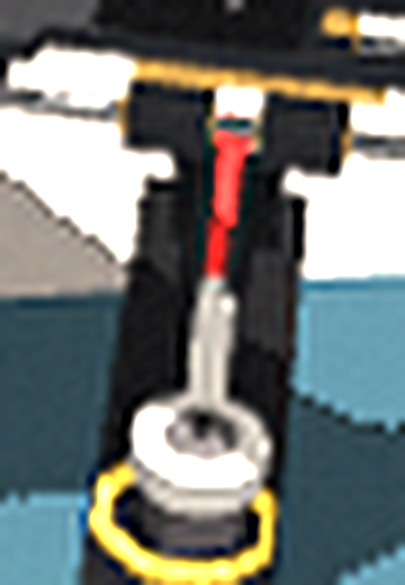

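drive_tool(increments=[{"travel":[0,0,-0.01],"yaw":0},{"travel":[0,0,-0.02],"yaw":0},{"travel":[0,0,-0.03],"yaw":0},{"travel":[0,0,-0.03],"yaw":0},{"travel":[0.02,0.03,-0.02],"yaw":0},{"travel":[0.03,0.035,0],"yaw":0},{"travel":[0.03,0.035,0],"yaw":0},{"travel":[0.03,0.035,0],"yaw":0}], claw=0)

```text
time: 41.95
tcp_pos: [0.4284, 0.4404, 0.1642]
orientation: [0.0, 0.166, 0.986, 0.001]
wrist_force: [0.5, -0.3, -0.4]
finger_gap: 0.043
```

drive_tool(increments=[{"travel":[0.03,0.035,0],"yaw":0},{"travel":[0.02,0.035,0],"yaw":0},{"travel":[0.02,0.035,0],"yaw":0},{"travel":[0.0,0.035,0],"yaw":0},{"travel":[0,0.02,0],"yaw":0},{"travel":[0,0,0],"yaw":0},{"travel":[0,0,0],"yaw":0},{"travel":[0,0,0],"yaw":0}])

```text
time: 42.75
tcp_pos: [0.4154, 0.6116, 0.1635]
orientation: [0.0, 0.166, 0.986, -0.0]
wrist_force: [1.2, -0.3, 0.5]
finger_gap: 0.0437
```

```bash
python3 - <<'E'
from h import *
s=read_camera('scene');t=read_camera('top');st();cv2.imwrite('pics/s27.png',s);cv2.imwrite('pics/t27.png',t)
s0=cv2.imread('pics/scene0.png');t0=cv2.imread('pics/top0.png')
f=lambda im,x,y,w,h,k:cv2.resize(im[y:y+h,x:x+w],None,fx=k,fy=k,interpolation=cv2.INTER_LANCZOS4)
r1=np.hstack([f(s,300,150,45,70,4.2),f(s0,300,150,45,70,4.2),f(t,165,180,45,70,4.2),f(t0,165,180,45,70,4.2)])
r2=np.hstack([f(t,235,100,90,100,2.1),f(t0,235,100,90,100,2.1),f(s,200,190,90,100,2.1),f(s0,200,190,90,100,2.1)])
w=min(r1.shape[1],r2.shape[1]);cv2.imwrite('pics/c27.png',np.clip(np.vstack([r1[:,:w],r2[:,:w]])*1.2,0,255).astype(np.uint8))
blues('pics/t27.png')
E
```

```text
t 42.85 tcp [0.4154 0.6118 0.1638] wrench ang in fixture -0.1639 F [ 0.64  0.68 -0.03] m [-0.01  -0.016  0.027] Mz shaft -0.454 gap 0.0437 r 0.5973
pics/t27.png blue [278.37 117.34] 93 fx x 243.8 y 0.2
pics/t27.png blue [271.47 157.12] 118 fx x 97.4 y -0.2
pics/t27.png green [276.49 137.97] 506 fx x 175.4 y -5.3
```

View pics/c27.png

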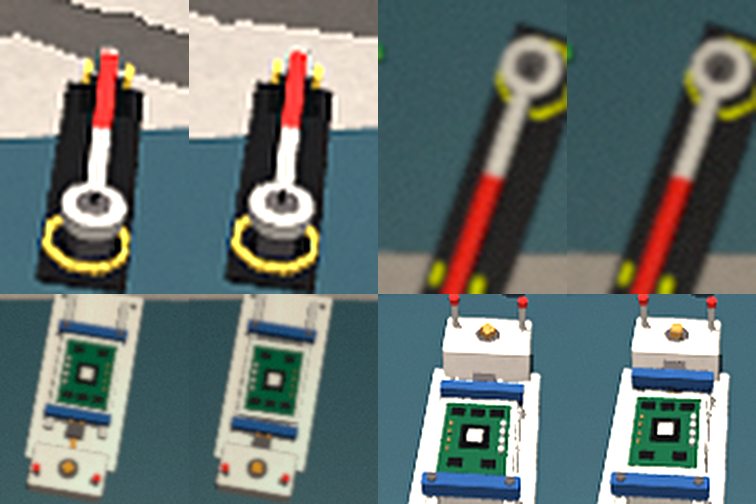

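```bash
python3 - <<'E'
from h import *
a=cv2.imread('pics/top0.png').astype(int);b=cv2.imread('pics/t27.png').astype(int)
d=(np.abs(a-b).max(2)>45).astype(np.uint8)
k,l,s,c=cv2.connectedComponentsWithStats(cv2.morphologyEx(d,cv2.MORPH_OPEN,np.ones((2,2),np.uint8)))
for i in range(1,k):
    if s[i,4]>=6: print(s[i],c[i].round(0))
t=cv2.imread('pics/t27.png');hsv=cv2.cvtColor(t,cv2.COLOR_BGR2HSV)
m=cv2.inRange(hsv,(0,130,80),(8,255,255))|cv2.inRange(hsv,(172,130,80),(180,255,255));m[:180]=0;m[265:]=0;m[:,:165]=0;m[:,225:]=0
W=np.array([onz('top',p,.051)[:2] for p in np.argwhere(m)[:,::-1].astype(float)]);cc=W.mean(0);v=np.linalg.svd(W-cc)[2][0];print('handle',cc,np.arctan2(v[1],v[0]))
E
```

```text
[268 119  24  11 155] [279. 124.]
[267 130   3   3   8] [268. 131.]
[274 135   7   5  28] [277. 137.]
[272 141   8   5  31] [275. 143.]
[255 151  34  20 435] [272. 161.]
[266 170   9   5  39] [270. 172.]
[  0 187  43  32 685] [ 20. 205.]
[  62  208  164   96 4219] [122. 251.]
[  8 217   5  15  61] [ 10. 224.]
[   2  255  241  129 7383] [116. 318.]
[136 273  12   8  44] [142. 277.]
[156 284  31  29 280] [172. 300.]
[250 316   4   3  10] [251. 317.]
[259 323   6   5  15] [262. 325.]
[155 325  23  14 134] [164. 331.]
[154 338   3   3   7] [155. 339.]
[183 340  21  16 140] [192. 348.]
[220 352   5   4  14] [222. 354.]
[199 377   8   4  22] [202. 379.]
[214 382   6   2   8] [216. 383.]
handle [0.40634037 0.30268842] 2.8357591579281713
```

```bash
python3 -c "
from h import *
st();print(finish_job())"
```

```text
t 42.85 tcp [0.4154 0.6118 0.1638] wrench ang in fixture -0.1639 F [ 0.64  0.68 -0.03] m [-0.01  -0.016  0.027] Mz shaft -0.454 gap 0.0437 r 0.5973
the job is handed in; nothing more can be done
None
```

The board is clamped, the wrench is back in its rest, and I handed the job in at 42.9 s. Getting the wrench off the shaft and setting it back down did not go cleanly.

**Tightening:** It took three clockwise swings, with the ratchet slipping on the way back. The jaw pushed the carrier until the board stopped moving in the pictures. The last torque while turning was 0.84 N m. That is about 0.28 N m above free running if judged from the sliding phase (0.63 N m average, less about 0.07). Judged from my free-running readings (0.44 to 0.56 N m), it is about 0.34 N m above. Each reading scatters by roughly 0.03 to 0.05 N m.

**What went wrong:**
- **Lifting off:** The socket stuck on the shaft, and the wrench pitched in the grip instead of rising. When I let go to grip it again, it tipped back. By my fit its handle end came to rest on the green look-alike wrench. I then gripped it near the head and lifted it off. The green wrench shows no shift in the pictures.
- **Setting down:** I lowered it tilted, so the saddle levelled it. The handle slipped out of the fingers for the last few millimetres, and the wrench settled into the rest by itself.

**Last checks:**
- The wrench lies about 2 mm and 0.006 rad from where it started, within what the camera can measure.
- The jaw and board had not moved between final tightening and the last picture, and the gripper touches nothing.
- A before-and-after comparison of the top view shows changes only at the jaw and carrier, the arm and its shadow.

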